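# Put the two washed cocktail shakers back together

## Task

Two three-piece cocktail shakers, one steel and one copper, have been washed: put each one back together where its tin stands, matching steel to steel and copper to copper. For each, first seat the strainer top fully home in the mouth of its tin, and only then put its cap over the neck of the strainer top, fully home. Lower the parts into place rather than dropping them, leave the finished shakers upright where the tins stood, and do not disturb the tumblers, the jigger or the bitters bottle.

Things in the scene. Friction and masses are not known exactly. Their poses are not given: they have to be found in the camera images.
- tin_steel_mouth (a point): Tin (lower cup) of the steel shaker, bare silver-grey steel: a loose open cup standing upright on the counter, 112 mm tall, outside diameter 56 mm at the foot widening evenly to 78 mm at the rim, wall 3 mm. This point is the centre of its mouth, level with the rim, 112 mm above its foot; z up.
- tin_copper_mouth (a point): Tin (lower cup) of the copper shaker, orange-brown copper: a loose open cup standing upright on the counter, 112 mm tall, outside diameter 56 mm at the foot widening evenly to 78 mm at the rim, wall 3 mm. This point is the centre of its mouth, level with the rim, 112 mm above its foot; z up.
- top_steel_centre (a point): Strainer top of the steel shaker, steel-coloured, loose, upright on the 6 mm bar mat, 66 mm tall. Upwards: plug 65 mm across to 14 mm (goes in the tin's mouth, 70 mm inside); flange 82 mm across to 18 mm (rests on the rim); shoulder sloping in to a ledge 50 mm across at 42 mm; neck 38 mm across to the pierced top, the grip. Point: on its axis, 33 mm up; z up. Home: 19 mm above the tin's point.
- top_copper_centre (a point): Strainer top of the copper shaker, copper-coloured, loose, upright on the 6 mm bar mat, 66 mm tall. Upwards: plug 65 mm across to 14 mm (goes in the tin's mouth, 70 mm inside); flange 82 mm across to 18 mm (rests on the rim); shoulder sloping in to a ledge 50 mm across at 42 mm; neck 38 mm across to the pierced top, the grip. Point: on its axis, 33 mm up; z up. Home: 19 mm above the tin's point.
- cap_steel_centre (a point): Cap of the steel shaker, steel-coloured, loose, round, plain closed top, 44 mm tall, mouth down on the 6 mm bar mat; outside 48 mm across at the mouth, 45 mm near the top; inside 42 mm across, 34 mm deep. Goes over the strainer top's neck until its mouth rests on the ledge. Point: on its axis, 22 mm above its mouth edge; z up. Home: 31 mm above the strainer top's point.
- cap_copper_centre (a point): Cap of the copper shaker, copper-coloured, loose, round, plain closed top, 44 mm tall, mouth down on the 6 mm bar mat; outside 48 mm across at the mouth, 45 mm near the top; inside 42 mm across, 34 mm deep. Goes over the strainer top's neck until its mouth rests on the ledge. Point: on its axis, 22 mm above its mouth edge; z up. Home: 31 mm above the strainer top's point.
- cups_centre (a point): Bystander: a sleeve of clear plastic tumblers nested upside down, one loose piece, 145 mm tall, 91 mm across at the foot, 61 mm at the top; point at its centre, half-way up, 72 mm above the counter.
- jigger_centre (a point): Bystander: a loose brass double jigger (hourglass measure) standing on end, 95 mm tall, 42 mm across; point at its centre, half-way up, 47 mm above the counter.
- bitters_centre (a point): Bystander: a loose small amber bottle with a yellow cap, 125 mm tall, 48 mm across; point at its centre, half-way up, 62 mm above the counter.

How it is judged:
At the end, for the whole second after the job is handed in: Each strainer top sits in the tin, and each cap on the strainer top, of its own finish (axes within 7 mm, seated height within 5 mm, within 0.12 rad of upright); both tins stand upright on the counter within 50 mm of where they were; all released and at rest (horizontal distance between top_steel_centre and tin_steel_mouth below 0.007 m and z of top_steel_centre in the frame of tin_steel_mouth between 0.014 and 0.024 m and angle between each of top_steel_centre, cap_steel_centre, top_copper_centre, cap_copper_centre's own z axis and vertical below 0.12 rad and angle between each of tin_steel_mouth, tin_copper_mouth's own z axis and vertical below 0.1 rad and height (world z) of each of tin_steel_mouth, tin_copper_mouth below 0.116 m and distance of each of tin_steel_mouth, tin_copper_mouth from where it was at the start of the episode below 0.05 m and horizontal distance between cap_steel_centre and top_steel_centre below 0.007 m and z of cap_steel_centre in the frame of top_steel_centre between 0.026 and 0.036 m and linear speed of each of tin_steel, top_steel, cap_steel, tin_copper, top_copper, cap_copper below 0.02 m/s and horizontal distance between top_copper_centre and tin_copper_mouth below 0.007 m and z of top_copper_centre in the frame of tin_copper_mouth between 0.014 and 0.024 m and horizontal distance between cap_copper_centre and top_copper_centre below 0.007 m and z of cap_copper_centre in the frame of top_copper_centre between 0.026 and 0.036 m); the robot touches nothing.
It fails at once if the tumblers, the jigger or the bitters bottle shifted by more than 30 mm or tipped by more than 0.35 rad (distance of any of cups_centre, jigger_centre, bitters_centre from where it was at the start of the episode above 0.03 m or angle between any of cups_centre, jigger_centre, bitters_centre's own z axis and vertical above 0.35 rad).
It fails at once if a tin tipped by more than 0.35 rad (angle between any of tin_steel_mouth, tin_copper_mouth's own z axis and vertical above 0.35 rad).
It fails at once if a cap put on its strainer top before that top is in its tin ((horizontal distance between cap_steel_centre and top_steel_centre below 0.012 m and z of cap_steel_centre in the frame of top_steel_centre between 0.02 and 0.04 m and distance between top_steel_centre and tin_steel_mouth above 0.05 m) or (horizontal distance between cap_copper_centre and top_copper_centre below 0.012 m and z of cap_copper_centre in the frame of top_copper_centre between 0.02 and 0.04 m and distance between top_copper_centre and tin_copper_mouth above 0.05 m)).
It fails at once if a strainer top dropped into its tin (faster than 0.55 m/s in the last 30 mm) ((horizontal distance between top_steel_centre and tin_steel_mouth below 0.02 m and z of top_steel_centre in the frame of tin_steel_mouth between 0 and 0.049 m and linear speed of top_steel above 0.55 m/s) or (horizontal distance between top_copper_centre and tin_copper_mouth below 0.02 m and z of top_copper_centre in the frame of tin_copper_mouth between 0 and 0.049 m and linear speed of top_copper above 0.55 m/s)).
It fails at once if a cap dropped onto its strainer top (faster than 0.55 m/s in the last 30 mm) ((horizontal distance between cap_steel_centre and top_steel_centre below 0.02 m and z of cap_steel_centre in the frame of top_steel_centre between 0.015 and 0.061 m and linear speed of cap_steel above 0.55 m/s) or (horizontal distance between cap_copper_centre and top_copper_centre below 0.02 m and z of cap_copper_centre in the frame of top_copper_centre between 0.015 and 0.061 m and linear speed of cap_copper above 0.55 m/s)).
It also fails if it takes over 120 s, if anything falls off the work surface, if the arm or the gripper's body presses on something with over 40 N, if the wrist force passes 120 N, or if a joint passes its speed limit or range.

## Robot

A 7-joint arm with a two-finger parallel gripper is mounted at the origin on the work surface. World frame = base frame: x ahead of the robot, y to its left, z up, the work surface at z = 0. Lengths are in m, angles in rad, forces in N, time in s.
With the tool pointing down it reaches from about 0.425 to 0.875 m from the base axis. Payload 4.7 kg.
Tool frame: the origin (TCP) lies at the very end of the fingers, on their centre line; the grasp point (between the pads) lies 19 mm behind it; z points along the fingers, y is the line along which they close (so a half turn about z gives the same grasp; the last joint's range is limited). The gripper opens to 87 mm and grips with 3 to 60 N. Pads are 19 mm wide; open, the fingers measure 117 mm over their backs; the gripper's body (75 mm by 190 mm) begins 51 mm behind the grasp point.
Start: joints at [-1.322, 0.321, -0.07, 1.45, 0.023, 1.371, -0.057], TCP at [0.151, 0.632, 0.223] pointing down, gripper open.
Joint ranges: [-2.86, 2.86], [-0.3, 2.09], [-1.38, 1.24], [0.06, 2.45], [-1.56, 4.7], [0.09, 2.05], [-2.69, 2.69]. Speed limits (rad/s): [2.57, 2.57, 3.14, 3.14, 3.14, 3.14, 3.14].

## Interface

Orientations are given as a rotation vector (axis times angle).
In Python, from bench import ctrl, vision gives the robot as it stands.
- The arm moves only by the tool jog_arm, never from a script. Its argument "increments" is a list of rows, each an object of numbers: "tx", "ty", "tz": the shift along the tool's x, y, z in mm; "wx", "wy", "wz": the turn, a rotation vector about the tool's x, y, z in rad; "gripper": the opening, from 0 (shut) to 1 (fully open). In form: [{"tx": .., "ty": .., "tz": .., "wx": .., "wy": .., "wz": .., "gripper": ..}, ...]. A call has exactly 5 rows; each row is the pose to reach, as a shift and turn from the pose commanded when the call began, along the tool's axes at that moment; what a row does not reach only later rows make up. A row lasts 1/12 s, in which the tool goes at most 41.7 mm and 7.16 degrees, less where a joint would pass 70% of its speed; a pose out of reach is approached as far as the arm can. A call with a gripper value outside its range is refused whole. The fingers move at their own pace and stop on an object; "grip_force" is the grip in N (left out, the last holds). Time passes only in rows, so rows that repeat a pose let the fingers close, or fill a call up. It gives the time, the measured TCP pose, the force, the opening and the grip force at its end, in the units of the state.
- ctrl.get_state(): the state, without advancing time (a new reading comes with each control period).
- vision.get_image(name): name is "scene" or "top" or "wrist"; returns a dict with "color" (480x640x3 uint8, blue, green, red), "fx", "fy", "cx", "cy" (pixels), "k1" (the pictures are not rectified: a ray, as slopes to the right and down, at radius r is drawn at 1 + k1 r^2 times it, then the intrinsics apply), "extrinsics" (4x4, takes a point from world to camera coordinates). Camera axes: x right, y down, z forward; pixel columns grow to the right and rows downward; lengths in m; the calibration is good to about 2 mm. A picture is of the moment at which its call begins. There is no depth.
- ctrl.close_job(): hands the job in; it is judged then, once.
Trained networks look in the newest picture that a camera, given by its name, has taken for a name from the list of things; names that differ only in an ending like _2 or _b are one class to them, and where a whole thing is asked for, a point or a joint stands for the part that bears it (a point fixed in the world has none). Each returns a list of dicts, best first, with "conf" (0 to 1); they miss things now and then, are a little off and sometimes report something else, mostly with a low value. They report only what shows in the picture. A call takes as long as a camera call.
- vision.spot_in(camera, thing): "bbox" ([left, top, right, bottom] in pixels, round what is visible of it).
The state is a dict: "time": time; "joint_positions": joint angles; "qd": joint speeds; "joint_torque": joint torques, N m; "position": TCP position; "tool_rot": TCP orientation; "ft_force": force on the tool from outside, world axes, zero at the start; "torque": the same for the moment, N m; "grip_width": opening from 0.0 (shut) to 1.0 (fully open); "grip_force": force on a finger pad.
Only numpy, scipy, OpenCV 4.12 (cv2) and the standard library are available. Lean on these libraries where they do the work, as an engineer would, in place of code of your own. Each camera call takes 0.05 s, during which the arm holds its last target. There are 200 camera calls.

## Working session

There is one attempt and no reset: what is moved stays moved. The work goes in short steps, Python scripts to look and compute and a tool call to move; the robot and the scene stay as the last step left them, time stands still between calls to the robot, and variables do not carry over. Pictures are saved under pics/ and viewed, at most 14 in all, crops included, and the job is handed in when it is done.

Besides the shell and the picture viewer there is one more tool, called by a JSON object that holds its "op" and its "data". jog_arm: Moves the arm, as the interface text tells. Its arguments: {"type":"object","properties":{"increments":{"type":"array"},"grip_force":{"type":"number"}},"required":["increments"]}

```bash
mkdir -p pics
cat > h.py <<'E'
import numpy as np, cv2
from scipy.spatial.transform import Rotation as R
from bench import ctrl, vision
def K(im): return np.array([[im['fx'],0,im['cx']],[0,im['fy'],im['cy']],[0,0,1.]]), np.array([im['k1'],0,0,0.])
def ray(im,u,v):
    k,d=K(im); p=cv2.undistortPoints(np.array([[[u,v]]],float),k,d)[0,0]
    E=np.array(im['extrinsics']); return -E[:3,:3].T@E[:3,3], E[:3,:3].T@np.array([p[0],p[1],1])
def atz(im,u,v,z):
    c,d=ray(im,u,v); return c+d*(z-c[2])/d[2]
def proj(im,P):
    k,d=K(im); E=np.array(im['extrinsics'])
    return cv2.projectPoints(np.array(P,float).reshape(-1,3),cv2.Rodrigues(E[:3,:3])[0],E[:3,3],k,d)[0][:,0]
E
cat > a.py <<'E'
from h import *
s=ctrl.get_state(); print({k:np.round(v,3) for k,v in s.items()})
names=['tin_steel_mouth','tin_copper_mouth','top_steel_centre','top_copper_centre','cap_steel_centre','cap_copper_centre','cups_centre','jigger_centre','bitters_centre']
for c in ['scene','top']:
    im=vision.get_image(c); cv2.imwrite(f'pics/{c}0.png',im['color'])
    o,_=ray(im,320,240); print(c,im['fx'],im['k1'],'cam',o.round(3),np.round(im['extrinsics'],3).tolist())
    for n in names:
        print(n,[(np.round(d['bbox']).tolist(),round(d['conf'],2)) for d in vision.spot_in(c,n)[:3]])
E
python3 a.py
```

```text
{'time': np.float64(0.0), 'joint_positions': array([-1.322,  0.322, -0.07 ,  1.452,  0.023,  1.371, -0.057]), 'qd': array([ 0.   , -0.   ,  0.001,  0.001,  0.001,  0.   ,  0.001]), 'joint_torque': array([-0.0000e+00, -4.9130e+01, -4.0400e-01, -3.1254e+01, -6.4000e-02,
        4.4000e-02,  0.0000e+00]), 'position': array([0.151, 0.632, 0.221]), 'tool_rot': array([-3.68e-01, -3.12e+00,  3.00e-03]), 'ft_force': array([ 0.184,  0.034, -0.66 ]), 'torque': array([-0.057,  0.038, -0.038]), 'grip_force': np.float64(0.0), 'grip_width': np.float64(1.001)}
scene 592.9912157424966 0.03431460052948223 cam [1.539 0.494 0.777] [[-0.462, 0.887, -0.011, 0.281], [0.48, 0.239, -0.844, -0.202], [-0.746, -0.395, -0.536, 1.76], [0.0, 0.0, 0.0, 1.0]]
tin_steel_mouth [([182.0, 206.0, 218.0, 258.0], 0.75)]
tin_copper_mouth [([444.0, 271.0, 485.0, 336.0], 0.7), ([301.0, 220.0, 323.0, 248.0], 0.42)]
top_steel_centre [([258.0, 195.0, 287.0, 225.0], 0.94)]
top_copper_centre [([443.0, 240.0, 480.0, 272.0], 0.61)]
cap_steel_centre [([373.0, 238.0, 388.0, 265.0], 0.83), ([444.0, 237.0, 476.0, 272.0], 0.49)]
cap_cop
[... 263 characters left out ...]
94 -0.07825632312628009 cam [0.449 0.012 1.03 ] [[0.011, -0.999, 0.033, -0.026], [-0.988, -0.016, -0.157, 0.605], [0.157, -0.031, -0.987, 0.946], [0.0, 0.0, 0.0, 1.0]]
tin_steel_mouth [([454.0, 210.0, 510.0, 255.0], 0.67)]
tin_copper_mouth [([117.0, 206.0, 169.0, 251.0], 0.94)]
top_steel_centre [([419.0, 328.0, 461.0, 371.0], 0.95)]
top_copper_centre [([243.0, 192.0, 286.0, 249.0], 0.27)]
cap_steel_centre [([262.0, 302.0, 287.0, 331.0], 0.86)]
cap_copper_centre [([357.0, 308.0, 382.0, 335.0], 0.89)]
cups_centre [([240.0, 192.0, 288.0, 247.0], 0.94), ([373.0, 206.0, 399.0, 238.0], 0.61)]
jigger_centre [([371.0, 207.0, 398.0, 236.0], 0.87)]
bitters_centre [([220.0, 128.0, 253.0, 164.0], 0.89)]
```

View pics/scene0.png

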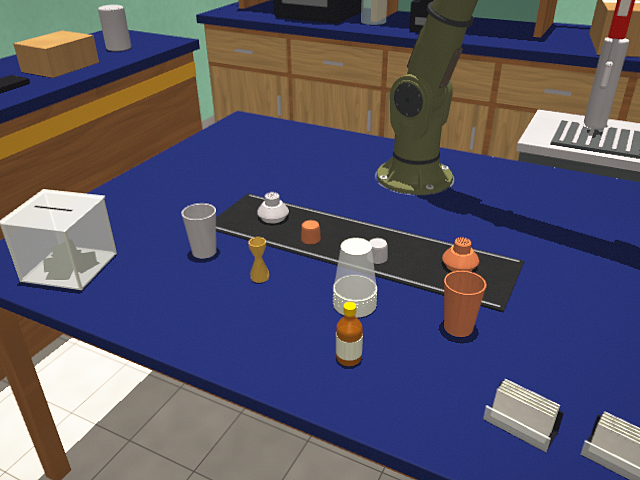

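View pics/top0.png

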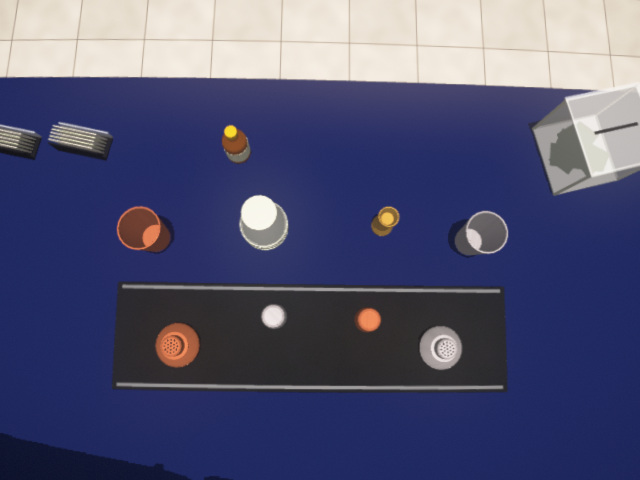

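The scene shows the steel tin at (200,230), the copper tin at (464,300), the steel top at (272,208), the copper top at (461,255), the copper cap at (311,232) and the steel cap at (378,250). The top view has the rims at (488,232) and (140,229), the tops at (441,348) and (178,345), and the caps at (369,320) and (274,316). The network missed the copper top in the top view, so I'll take that box from the picture.

```bash
cat > b.py <<'E'
from h import *
from scipy.optimize import least_squares
tin=[(0,28),(112,39)]; top=[(0,32.5),(14,41),(18,41),(42,25),(66,19)]; cap=[(0,24),(44,22.5)]
cups=[(0,45.5),(145,30.5)]; jig=[(0,21),(95,21)]; bit=[(0,24),(125,10)]
B={'tinS':(tin,[182,206,218,258],[454,210,510,255]),'tinC':(tin,[444,271,485,336],[117,206,172,251]),
'topS':(top,[258,194,288,223],[419,328,461,371]),'topC':(top,[443,238,479,272],[155,323,200,367]),
'capS':(cap,[368,238,388,264],[261,302,287,330]),'capC':(cap,[302,220,321,245],[357,308,382,334]),
'cups':(cups,[334,240,377,317],[240,195,288,248]),'jig':(jig,[248,236,270,282],[371,207,398,236]),'bit':(bit,[336,303,364,366],[222,126,252,163])}
ims=[vision.get_image('scene'),vision.get_image('top')]
a=np.linspace(0,2*np.pi,48)
def box(im,prof,p):
    P=[[p[0]+r/1e3*np.cos(t),p[1]+r/1e3*np.sin(t),p[2]+h/1e3] for h,r in prof for t in a]
    q=proj(im,P); return np.r_[q.min(0),q.max(0)]
for n,(pr,b0,b1) in B.items():
    f=lambda p:np.r_[box(ims[0],pr,p)-b0,box(ims[1],pr,p)-b1]
    s=least_squares(f,[.5,0,0],diff_step=1e-4,x_scale=.01)
    print(n,'foot',s.x.round(4),'r',round(np.hypot(*s.x[:2]),3),'az',round(np.degrees(np.arctan2(s.x[1],s.x[0]))),'res',s.fun.round(1))
im=vision.get_image('wrist'); T=np.eye(4); st=ctrl.get_state(); T[:3,:3]=R.from_rotvec(st['tool_rot']).as_matrix(); T[:3,3]=st['position']
E=np.array(im['extrinsics']); print('wrist cam in tool\n',(np.linalg.inv(T)@np.linalg.inv(E)).round(3),im['fx'],im['cx'],im['cy'],im['k1']); print(T.round(3))
E
python3 b.py
```

```text
tinS foot [ 0.6088 -0.3135 -0.0055] r 0.685 az -27 res [-0.7 -2.1 -2.1  1.   0.5  1.1 -2.4  0. ]
tinC foot [ 0.6069  0.3097 -0.003 ] r 0.681 az 27 res [-0.8 -0.8  0.4  0.8  0.7 -0.  -1.1  0.3]
topS foot [ 0.395  -0.2474 -0.0035] r 0.466 az -32 res [-0.4 -1.3  1.   1.6 -0.  -0.2  0.5  0.1]
topC foot [0.3986 0.2534 0.002 ] r 0.472 az 32 res [-0.8 -1.5  0.3  1.6  0.5  0.1 -0.8  0.1]
capS foot [0.4555 0.0731 0.0007] r 0.461 az 9 res [-1.  -0.4 -0.2  0.4 -0.5  1.7 -0.5 -1.3]
capC foot [ 0.4476 -0.1087 -0.0023] r 0.461 az -14 res [-1.1 -0.1 -0.8 -0.  -1.7  0.9  0.3 -0.3]
cups foot [ 0.6319  0.0969 -0.0033] r 0.639 az 9 res [-0.5 -1.3 -0.3  1.5  0.2 -0.6 -0.7  1.2]
jig foot [ 0.6357 -0.1351 -0.0028] r 0.65 az -12 res [ 0.4  0.1  0.2  0.2 -0.9 -0.9  1.3  0.8]
bit foot [ 0.784   0.1553 -0.0022] r 0.799 az 11 res [ 0.9 -1.1 -1.5  1.1  1.6 -0.5 -2.4  0.8]
wrist cam in tool
 [[ 0.001 -0.967 -0.255  0.069]
 [ 1.     0.001  0.001 -0.   ]
 [-0.001 -0.255  0.967 -0.161]
 [ 0.     0.     0.     1.   ]] 393.3172175687942 317.1487017898829 246.40310762367028 -0.0845701383151555
[[-0.973  0.233  0.     0.151]
 [ 0.233  0.973  0.     0.632]
 [-0.     0.    -1.     0.223]
 [ 0.     0.     0.     1.   ]]
```

{"op": "jog_arm", "data": {"increments": [{"tx": -26,"ty": -25,"gripper": 1},{"tx": -53,"ty": -50,"gripper": 1},{"tx": -79,"ty": -75,"gripper": 1},{"tx": -106,"ty": -100,"gripper": 1},{"tx": -132,"ty": -125,"gripper": 1}]}}

```text
validation failed for argument at $.in...
```

{"op": "jog_arm", "data": {"increments": [{"tx": -26,"ty": -25,"gripper": 1},{"tx": -53,"ty": -50,"gripper": 1},{"tx": -79,"ty": -75,"gripper": 1},{"tx": -106,"ty": -100,"gripper": 1},{"tx": -132,"ty": -125,"gripper": 1}]}}

```text
validation failed for argument at $.in...
```

{"op": "jog_arm", "data": {"increments": [{"tx": -20,"ty": -20,"wz": -0.06,"gripper": 1},{"tx": -40,"ty": -40,"wz": -0.12,"gripper": 1},{"tx": -66,"ty": -61,"wz": -0.18,"gripper": 1},{"tx": -66,"ty": -61,"wz": -0.235,"gripper": 1},{"tx": -66,"ty": -61,"wz": -0.235,"gripper": 1}]}}

```text
validation failed for argument at $.in...
```

{"op": "jog_arm", "data": {"increments": [{"tx": -26,"ty": -25,"tz": 0,"wx": 0,"wy": 0,"wz": 0,"gripper": 1},{"tx": -53,"ty": -50,"tz": 0,"wx": 0,"wy": 0,"wz": 0,"gripper": 1},{"tx": -79,"ty": -75,"tz": 0,"wx": 0,"wy": 0,"wz": 0,"gripper": 1},{"tx": -106,"ty": -100,"tz": 0,"wx": 0,"wy": 0,"wz": 0,"gripper": 1},{"tx": -132,"ty": -125,"tz": 0,"wx": 0,"wy": 0,"wz": 0,"gripper": 1}]}}

```text
time: 1.57
position: [0.2515, 0.4783, 0.2227]
tool_rot: [0.368, 3.12, 0.001]
ft_force: [1.0, 0.4, 0.5]
grip_width: 1.001
grip_force: 0.0
```

{"op": "jog_arm", "data": {"increments": [{"tx": -26,"ty": -25,"tz": 0,"wx": 0,"wy": 0,"wz": 0,"gripper": 1},{"tx": -53,"ty": -50,"tz": 0,"wx": 0,"wy": 0,"wz": 0,"gripper": 1},{"tx": -79,"ty": -75,"tz": 0,"wx": 0,"wy": 0,"wz": 0,"gripper": 1},{"tx": -106,"ty": -100,"tz": 0,"wx": 0,"wy": 0,"wz": 0,"gripper": 1},{"tx": -132,"ty": -125,"tz": 0,"wx": 0,"wy": 0,"wz": 0,"gripper": 1}]}}

```text
time: 1.98
position: [0.3507, 0.326, 0.2229]
tool_rot: [0.368, 3.119, 0.001]
ft_force: [0.7, 0.0, -0.2]
grip_width: 0.995
grip_force: 0.0
```

{"op": "jog_arm", "data": {"increments": [{"tx": -20,"ty": -20,"tz": 0,"wx": 0,"wy": 0,"wz": -0.06,"gripper": 1},{"tx": -40,"ty": -40,"tz": 0,"wx": 0,"wy": 0,"wz": -0.12,"gripper": 1},{"tx": -66,"ty": -61,"tz": 0,"wx": 0,"wy": 0,"wz": -0.18,"gripper": 1},{"tx": -66,"ty": -61,"tz": 0,"wx": 0,"wy": 0,"wz": -0.235,"gripper": 1},{"tx": -66,"ty": -61,"tz": 0,"wx": 0,"wy": 0,"wz": -0.235,"gripper": 1}]}}

```text
time: 2.4
position: [0.401, 0.2512, 0.2229]
tool_rot: [0.005, 3.141, 0.001]
ft_force: [-0.6, -0.6, 0.4]
grip_width: 0.999
grip_force: 0.0
```

```bash
cat > w.py <<'E'
# wrist look: python3 w.py picname thing...
import sys
from h import *
im=vision.get_image('wrist'); cv2.imwrite(f'pics/{sys.argv[1]}.png',im['color'])
s=ctrl.get_state(); print(s['time'],s['position'].round(4) if hasattr(s['position'],'round') else s['position'],np.round(s['tool_rot'],3),'q',np.round(s['joint_positions'],2))
np.savez(f'pics/{sys.argv[1]}.npz',**{k:v for k,v in im.items()})
for n in sys.argv[2:]: print(n,[(np.round(d['bbox'],1).tolist(),round(d['conf'],2)) for d in vision.spot_in('wrist',n)[:3]])
E
python3 w.py w1 top_copper_centre
```

```text
2.45 [0.4    0.2528 0.2228] [-4.000e-03 -3.142e+00 -2.000e-03] q [-0.9  -0.07  0.27  1.88  0.02  1.32  0.93]
top_copper_centre [([275.5, 175.8, 364.6, 263.4], 0.79)]
```

View pics/w1.png

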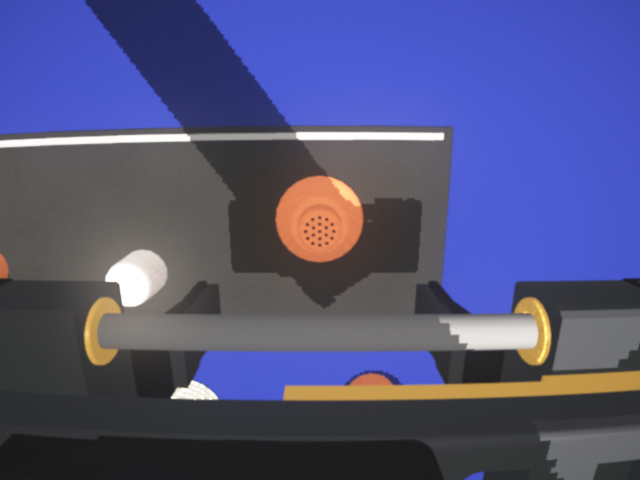

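The wrist picture shows the copper top centred at (319,219) with its pierced end at (320,231), and the steel cap at left (138,277).

```bash
cat > f.py <<'E'
# fit thing in wrist picture(s): f.py kind footz pic:l,t,r,b ...
import sys
from h import *
from scipy.optimize import least_squares
PR={'tin':[(0,28),(112,39)],'rim':[(112,39)],'top':[(0,32.5),(14,41),(18,41),(42,25),(66,19)],'cap':[(0,24),(44,22.5)],'seated':[(0,39),(2,41),(6,41),(30,25),(54,19)]}
a=np.linspace(0,2*np.pi,72)
def box(im,prof,p):
    P=[[p[0]+r/1e3*np.cos(t),p[1]+r/1e3*np.sin(t),p[2]+h/1e3] for h,r in prof for t in a]
    q=proj(im,P); return np.r_[q.min(0),q.max(0)]
def fit(kind,z,obs):
    g=lambda p:np.concatenate([box(im,PR[kind],p)-b for im,b in obs])
    s0=ctrl.get_state()['position']; x0=[s0[0],s0[1]]
    s=least_squares(lambda p:g([p[0],p[1],z]),x0,diff_step=1e-4,x_scale=.01); print(kind,'z fixed',s.x.round(4),s.fun.round(1))
    t=least_squares(g,[*s.x,z],diff_step=1e-4,x_scale=.01); print('   z free',t.x.round(4),t.fun.round(1)); return s.x
if __name__=='__main__':
    obs=[]
    for q in sys.argv[3:]:
        n,b=q.split(':'); obs.append((dict(np.load(f'pics/{n}.npz')),np.array(eval(b),float)))
    fit(sys.argv[1],float(sys.argv[2]),obs)
E
cat > m.py <<'E'
# colour blobs: m.py pic  -> orange & pale components
import sys
from h import *
im=np.load(f'pics/{sys.argv[1]}.npz')['color']; h=cv2.cvtColor(im,cv2.COLOR_BGR2HSV)
for nm,m in [('orange',cv2.inRange(h,(2,90,90),(16,255,255))),('pale',cv2.inRange(h,(0,0,85),(180,60,255)))]:
    n,l,st,c=cv2.connectedComponentsWithStats(m)
    for i in range(1,n):
        if st[i,4]>250: x,y,w,hh,A=st[i]; print(nm,[int(x),int(y),int(x+w),int(y+hh)],A)
E
python3 m.py w1; python3 f.py top 0.006 w1:275.5,175.8,364.6,263.4
```

```text
orange [275, 175, 365, 263] 5964
orange [349, 374, 403, 386] 380
pale [0, 126, 538, 351] 70074
pale [552, 309, 640, 371] 4517
pale [170, 379, 219, 401] 636
pale [540, 428, 640, 480] 3647
top z fixed [0.4026 0.2541] [ 0.6  0.4 -0.6 -0.4]
   z free [0.4019 0.2541 0.01  ] [ 0.1 -0.1 -0.1  0.1]
```

{"op": "jog_arm", "data": {"increments": [{"tx": -3,"ty": 1,"tz": 30,"wx": 0,"wy": 0,"wz": 0,"gripper": 1},{"tx": -3,"ty": 1,"tz": 65,"wx": 0,"wy": 0,"wz": 0,"gripper": 1},{"tx": -3,"ty": 1,"tz": 100,"wx": 0,"wy": 0,"wz": 0,"gripper": 1},{"tx": -3,"ty": 1,"tz": 125,"wx": 0,"wy": 0,"wz": 0,"gripper": 1},{"tx": -3,"ty": 1,"tz": 140,"wx": 0,"wy": 0,"wz": 0,"gripper": 1}]}}

```text
time: 2.92
position: [0.4, 0.2542, 0.0793]
tool_rot: [0.003, -3.138, 0.004]
ft_force: [-0.5, 0.9, -0.2]
grip_width: 1.0
grip_force: 0.0
```

{"op": "jog_arm", "data": {"increments": [{"tx": 0,"ty": 0,"tz": 12,"wx": 0,"wy": 0,"wz": 0,"gripper": 1},{"tx": 0,"ty": 0,"tz": 22,"wx": 0,"wy": 0,"wz": 0,"gripper": 1},{"tx": 0,"ty": 0,"tz": 28,"wx": 0,"wy": 0,"wz": 0,"gripper": 1},{"tx": 0,"ty": 0,"tz": 32,"wx": 0,"wy": 0,"wz": 0,"gripper": 1},{"tx": 0,"ty": 0,"tz": 32,"wx": 0,"wy": 0,"wz": 0,"gripper": 1}]}}

```text
time: 3.33
position: [0.4025, 0.2543, 0.0502]
tool_rot: [0.001, -3.141, 0.0]
ft_force: [-0.1, -0.5, -0.1]
grip_width: 0.997
grip_force: 0.0
```

{"op": "jog_arm", "data": {"increments": [{"tx": 0,"ty": 0,"tz": 0,"wx": 0,"wy": 0,"wz": 0,"gripper": 0.6},{"tx": 0,"ty": 0,"tz": 0,"wx": 0,"wy": 0,"wz": 0,"gripper": 0.5},{"tx": 0,"ty": 0,"tz": 0,"wx": 0,"wy": 0,"wz": 0,"gripper": 0.3},{"tx": 0,"ty": 0,"tz": 0,"wx": 0,"wy": 0,"wz": 0,"gripper": 0.3},{"tx": 0,"ty": 0,"tz": 0,"wx": 0,"wy": 0,"wz": 0,"gripper": 0.3}], "grip_force": 30}}

```text
time: 3.75
position: [0.4031, 0.2541, 0.051]
tool_rot: [-0.0, 3.141, 0.001]
ft_force: [0.0, -0.3, 0.3]
grip_width: 0.707
grip_force: 0.0
```

{"op": "jog_arm", "data": {"increments": [{"tx": 0,"ty": 0,"tz": 0,"wx": 0,"wy": 0,"wz": 0,"gripper": 1},{"tx": 0,"ty": 0,"tz": 0,"wx": 0,"wy": 0,"wz": 0,"gripper": 1},{"tx": 0,"ty": 0,"tz": -20,"wx": 0,"wy": 0,"wz": 0,"gripper": 1},{"tx": 0,"ty": 0,"tz": -60,"wx": 0,"wy": 0,"wz": 0,"gripper": 1},{"tx": 0,"ty": 0,"tz": -100,"wx": 0,"wy": 0,"wz": 0,"gripper": 1}]}}

```text
time: 4.17
position: [0.4016, 0.2529, 0.1504]
tool_rot: [-0.0, -3.139, 0.004]
ft_force: [1.1, 1.4, 0.5]
grip_width: 0.966
grip_force: 0.0
```

{"op": "jog_arm", "data": {"increments": [{"tx": 0,"ty": 0,"tz": -40,"wx": 0,"wy": 0,"wz": 0,"gripper": 1},{"tx": 0,"ty": 0,"tz": -80,"wx": 0,"wy": 0,"wz": 0,"gripper": 1},{"tx": -30,"ty": 10,"tz": -108,"wx": 0,"wy": 0,"wz": 0,"gripper": 1},{"tx": -65,"ty": 20,"tz": -120,"wx": 0,"wy": 0,"wz": 0,"gripper": 1},{"tx": -100,"ty": 30,"tz": -130,"wx": 0,"wy": 0,"wz": 0,"gripper": 1}]}}

```text
time: 4.58
position: [0.5045, 0.2851, 0.284]
tool_rot: [-0.003, 3.138, 0.006]
ft_force: [0.6, -0.3, 0.5]
grip_width: 1.0
grip_force: 0.0
```

{"op": "jog_arm", "data": {"increments": [{"tx": -35,"ty": 10,"tz": -20,"wx": 0,"wy": 0,"wz": 0,"gripper": 1},{"tx": -70,"ty": 18,"tz": -31,"wx": 0,"wy": 0,"wz": 0,"gripper": 1},{"tx": -105,"ty": 26,"tz": -31,"wx": 0,"wy": 0,"wz": 0,"gripper": 1},{"tx": -105,"ty": 26,"tz": -31,"wx": 0,"wy": 0,"wz": 0,"gripper": 1},{"tx": -105,"ty": 26,"tz": -31,"wx": 0,"wy": 0,"wz": 0,"gripper": 1}]}}

```text
time: 5.0
position: [0.6089, 0.3097, 0.3085]
tool_rot: [-0.002, -3.139, 0.006]
ft_force: [0.1, 0.7, -0.7]
grip_width: 0.999
grip_force: 0.0
```

```bash
python3 w.py w2 tin_copper_mouth; python3 m.py w2
```

```text
5.05 [0.6079 0.3097 0.3099] [-1.000e-03 -3.139e+00  3.000e-03] q [-0.77  0.38  0.37  1.22 -0.13  1.56  1.15]
tin_copper_mouth [([276.9, 178.7, 364.7, 259.1], 0.97)]
orange [225, 0, 304, 53] 3266
orange [279, 178, 362, 260] 5290
pale [0, 21, 380, 131] 16991
pale [14, 186, 538, 376] 28709
pale [561, 310, 640, 316] 330
pale [0, 315, 38, 367] 1059
pale [553, 315, 640, 369] 3981
pale [548, 430, 640, 480] 2718
```

View pics/w2.png

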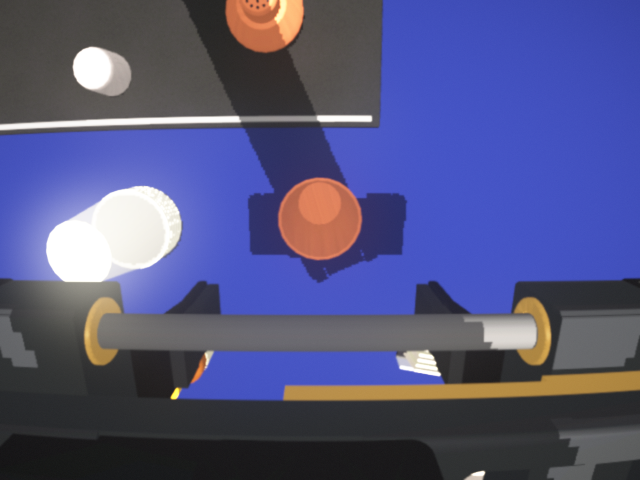

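The copper tin's rim is centred at (320,219), spanning 279–362 by 178–260. The tumblers are at left (135,230) and stay clear.

```bash
python3 f.py rim 0 w2:279,178,362,260; python3 f.py rim 0 w2:276.9,178.7,364.7,259.1; python3 f.py top 0.006 w1:275,175,365,263
```

```text
rim z fixed [0.6086 0.3121] [-0.6 -0.4  0.6  0.5]
   z free [ 0.6095  0.3122 -0.0047] [-0.1  0.1  0.1 -0.1]
rim z fixed [0.6085 0.3124] [ 1.8 -1.2 -1.8  1.3]
   z free [0.6081 0.3124 0.0023] [ 1.5 -1.5 -1.5  1.6]
top z fixed [0.4021 0.2541] [ 1.   0.5 -1.  -0.6]
   z free [0.4009 0.254  0.0125] [ 0.2 -0.2 -0.2  0.2]
```

{"op": "jog_arm", "data": {"increments": [{"tx": 35,"ty": -10,"tz": 0,"wx": 0,"wy": 0,"wz": 0,"gripper": 1},{"tx": 75,"ty": -20,"tz": 0,"wx": 0,"wy": 0,"wz": 0,"gripper": 1},{"tx": 112,"ty": -31,"tz": 10,"wx": 0,"wy": 0,"wz": 0,"gripper": 1},{"tx": 148,"ty": -41,"tz": 25,"wx": 0,"wy": 0,"wz": 0,"gripper": 1},{"tx": 182,"ty": -50,"tz": 45,"wx": 0,"wy": 0,"wz": 0,"gripper": 1}]}}

```text
time: 5.52
position: [0.4234, 0.2596, 0.2682]
tool_rot: [-0.003, 3.138, 0.006]
ft_force: [-0.4, -0.0, 1.8]
grip_width: 0.998
grip_force: 0.0
```

{"op": "jog_arm", "data": {"increments": [{"tx": 18,"ty": -5,"tz": 30,"wx": 0,"wy": 0,"wz": 0,"gripper": 1},{"tx": 23,"ty": -6,"tz": 68,"wx": 0,"wy": 0,"wz": 0,"gripper": 1},{"tx": 23,"ty": -6,"tz": 106,"wx": 0,"wy": 0,"wz": 0,"gripper": 1},{"tx": 23,"ty": -6,"tz": 140,"wx": 0,"wy": 0,"wz": 0,"gripper": 1},{"tx": 23,"ty": -6,"tz": 165,"wx": 0,"wy": 0,"wz": 0,"gripper": 1}]}}

```text
time: 5.93
position: [0.4003, 0.2533, 0.1001]
tool_rot: [0.003, -3.141, -0.002]
ft_force: [-0.5, 0.5, -0.3]
grip_width: 1.001
grip_force: 0.0
```

{"op": "jog_arm", "data": {"increments": [{"tx": 0,"ty": 0,"tz": 20,"wx": 0,"wy": 0,"wz": 0,"gripper": 0.8},{"tx": 0,"ty": 0,"tz": 36,"wx": 0,"wy": 0,"wz": 0,"gripper": 0.7},{"tx": 0,"ty": 0,"tz": 46,"wx": 0,"wy": 0,"wz": 0,"gripper": 0.6},{"tx": 0,"ty": 0,"tz": 51,"wx": 0,"wy": 0,"wz": 0,"gripper": 0.6},{"tx": 0,"ty": 0,"tz": 51,"wx": 0,"wy": 0,"wz": 0,"gripper": 0.5}]}}

```text
time: 6.35
position: [0.4021, 0.2539, 0.0506]
tool_rot: [0.001, -3.141, -0.0]
ft_force: [-0.3, 0.3, 0.3]
grip_width: 0.707
grip_force: 0.0
```

{"op": "jog_arm", "data": {"increments": [{"tx": 0,"ty": 0,"tz": 0,"wx": 0,"wy": 0,"wz": 0,"gripper": 0.4},{"tx": 0,"ty": 0,"tz": 0,"wx": 0,"wy": 0,"wz": 0,"gripper": 0.3},{"tx": 0,"ty": 0,"tz": 0,"wx": 0,"wy": 0,"wz": 0,"gripper": 0.3},{"tx": 0,"ty": 0,"tz": 0,"wx": 0,"wy": 0,"wz": 0,"gripper": 0.3},{"tx": 0,"ty": 0,"tz": 0,"wx": 0,"wy": 0,"wz": 0,"gripper": 0.3}], "grip_force": 30}}

```text
time: 6.77
position: [0.4035, 0.2543, 0.0515]
tool_rot: [-0.0, 3.14, 0.001]
ft_force: [-0.5, -0.7, 5.1]
grip_width: 0.416
grip_force: 30.1
```

{"op": "jog_arm", "data": {"increments": [{"tx": 0,"ty": 0,"tz": -4,"wx": 0,"wy": 0,"wz": 0,"gripper": 0.3},{"tx": 0,"ty": 0,"tz": -12,"wx": 0,"wy": 0,"wz": 0,"gripper": 0.3},{"tx": 0,"ty": 0,"tz": -30,"wx": 0,"wy": 0,"wz": 0,"gripper": 0.3},{"tx": 0,"ty": 0,"tz": -55,"wx": 0,"wy": 0,"wz": 0,"gripper": 0.3},{"tx": 0,"ty": 0,"tz": -85,"wx": 0,"wy": 0,"wz": 0,"gripper": 0.3}]}}

```text
time: 7.18
position: [0.4016, 0.253, 0.1355]
tool_rot: [0.0, -3.139, 0.004]
ft_force: [0.6, 0.4, -1.5]
grip_width: 0.415
grip_force: 30.0
```

{"op": "jog_arm", "data": {"increments": [{"tx": 0,"ty": 0,"tz": -25,"wx": 0,"wy": 0,"wz": 0,"gripper": 0.3},{"tx": 0,"ty": 0,"tz": -55,"wx": 0,"wy": 0,"wz": 0,"gripper": 0.3},{"tx": -25,"ty": 8,"tz": -80,"wx": 0,"wy": 0,"wz": 0,"gripper": 0.3},{"tx": -55,"ty": 16,"tz": -105,"wx": 0,"wy": 0,"wz": 0,"gripper": 0.3},{"tx": -85,"ty": 24,"tz": -124,"wx": 0,"wy": 0,"wz": 0,"gripper": 0.3}]}}

```text
time: 7.6
position: [0.4888, 0.2787, 0.2629]
tool_rot: [-0.002, 3.139, 0.004]
ft_force: [1.0, -0.3, -1.2]
grip_width: 0.418
grip_force: 30.0
```

```bash
python3 w.py w3 top_copper_centre tin_copper_mouth; python3 m.py w3
```

```text
7.65 [0.496  0.2802 0.2655] [1.000e-03 3.129e+00 8.000e-03] q [-0.88  0.12  0.35  1.62 -0.04  1.4   1.04]
top_copper_centre []
tin_copper_mouth [([310.8, 353.0, 372.5, 386.8], 0.61)]
orange [239, 197, 397, 316] 14089
orange [299, 351, 373, 386] 1910
pale [0, 37, 418, 237] 57252
pale [0, 311, 67, 347] 2138
pale [438, 310, 640, 373] 8170
pale [213, 313, 422, 352] 7454
pale [546, 428, 640, 473] 2953
```

View pics/w3.png

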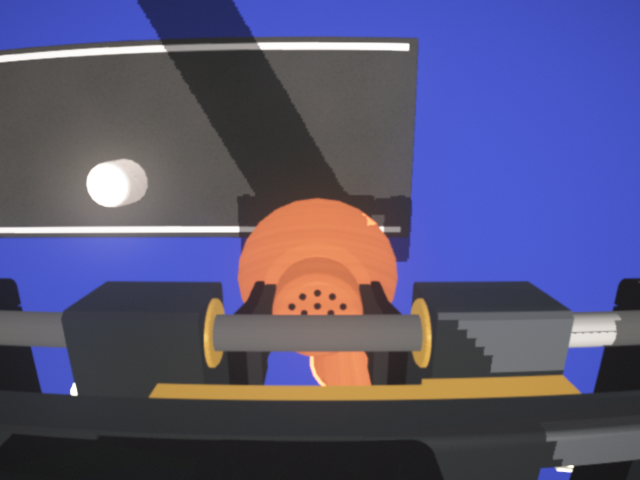

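The held top is level. Its flange spans columns 239–397, centred at 318, with the upper edge at row 197.

```bash
cat > t.py <<'E'
# position in tool frame (mm): t.py kind dz(foot along tool z below TCP, mm) pic l,t,r,b  (None allowed)
import sys
from f import *
def inv(im):
    im=dict(im); C=np.eye(4); C[:3,:3]=[[.001,-.967,-.255],[1,.001,.001],[-.001,-.255,.967]]
    u,_,v=np.linalg.svd(C[:3,:3]); C[:3,:3]=u@v; C[:3,3]=[.069,0,-.161]
    im['extrinsics']=np.linalg.inv(C); return im
def tool(kind,dz,pic,b):
    im=inv(np.load(f'pics/{pic}.npz')); idx=[i for i in range(4) if b[i] is not None]; bb=np.array([b[i] for i in idx],float)
    pr=[(-h,r) for h,r in PR[kind]]
    s=least_squares(lambda p:box(im,pr,[p[0],p[1],dz/1e3])[idx]-bb,[0,0],diff_step=1e-4,x_scale=.01)
    return (s.x*1e3).round(2),s.fun.round(1)
if __name__=='__main__':
    print(tool(sys.argv[1],float(sys.argv[2]),sys.argv[3],eval(sys.argv[4])))
E
python3 t.py top 45 w3 238.8,197,397.3,None
python3 t.py top 217 w1 275.2,175.5,364.8,263.3
python3 t.py rim 312 w2 278.5,178,362.5,260
python3 -c "
from t import *
im=np.load('pics/w3.npz');E=np.linalg.inv(im['extrinsics']);C=np.linalg.inv(inv(im)['extrinsics']);print((E@np.linalg.inv(C)).round(4))"
```

```text
(array([2.28, 0.7 ]), array([-1.6,  0.2,  1.6]))
(array([-1.19,  3.05]), array([ 0.8,  0.4, -0.8, -0.5]))
(array([-0.77,  3.52]), array([ 0.3, -0.1, -0.3,  0.1]))
[[-1.     -0.0014  0.0029  0.4888]
 [-0.0014  1.      0.0022  0.2784]
 [-0.0029  0.0022 -1.      0.2632]
 [ 0.      0.      0.      1.    ]]
```

{"op": "jog_arm", "data": {"increments": [{"tx": -35,"ty": 10,"tz": 0,"wx": 0,"wy": 0,"wz": 0,"gripper": 0.3},{"tx": -70,"ty": 20,"tz": 0,"wx": 0,"wy": 0,"wz": 0,"gripper": 0.3},{"tx": -100,"ty": 28,"tz": 0,"wx": 0,"wy": 0,"wz": 0,"gripper": 0.3},{"tx": -122,"ty": 34,"tz": 10,"wx": 0,"wy": 0,"wz": 0,"gripper": 0.3},{"tx": -122,"ty": 34,"tz": 25,"wx": 0,"wy": 0,"wz": 0,"gripper": 0.3}]}}

```text
time: 8.17
position: [0.6128, 0.3121, 0.2335]
tool_rot: [0.002, 3.139, -0.001]
ft_force: [-0.8, -1.3, -2.2]
grip_width: 0.417
grip_force: 30.0
```

{"op": "jog_arm", "data": {"increments": [{"tx": 0,"ty": 0,"tz": 20,"wx": 0,"wy": 0,"wz": 0,"gripper": 0.3},{"tx": 0,"ty": 0,"tz": 40,"wx": 0,"wy": 0,"wz": 0,"gripper": 0.3},{"tx": 0,"ty": 0,"tz": 55,"wx": 0,"wy": 0,"wz": 0,"gripper": 0.3},{"tx": 0,"ty": 0,"tz": 65,"wx": 0,"wy": 0,"wz": 0,"gripper": 0.3},{"tx": 0,"ty": 0,"tz": 72,"wx": 0,"wy": 0,"wz": 0,"gripper": 0.3}]}}

```text
time: 8.58
position: [0.6081, 0.3117, 0.1606]
tool_rot: [0.001, -3.138, 0.002]
ft_force: [-0.3, 0.5, -1.7]
grip_width: 0.415
grip_force: 30.0
```

```bash
cat > s.py <<'E'
import sys
from h import *
n,x,y,w,hh,k=sys.argv[1],*map(int,sys.argv[2:7])
o=[]
for c in ['scene','top']:
    if c==n.split('_')[0]:
        im=vision.get_image(c)['color'][y:y+hh,x:x+w]; cv2.imwrite(f'pics/{n}.png',cv2.resize(im,None,fx=k,fy=k,interpolation=cv2.INTER_CUBIC))
s=ctrl.get_state(); print(s['time'],np.round(s['position'],4),np.round(s['ft_force'],1))
E
python3 s.py scene_1 420 190 90 160 4
```

```text
8.6333 [0.608  0.3115 0.1599] [-0.2 -0.3 -2.2]
```

View pics/scene_1.png

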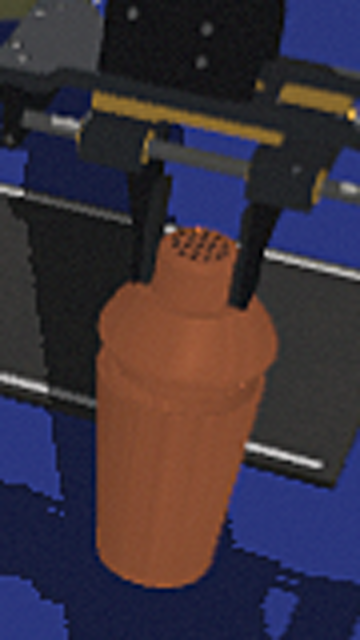

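The scene crop shows the copper plug just above the rim and centred over the tin, with the shoulder about evenly over the rim on both sides at column ~185.

{"op": "jog_arm", "data": {"increments": [{"tx": 0,"ty": 0,"tz": 2,"wx": 0,"wy": 0,"wz": 0,"gripper": 0.3},{"tx": 0,"ty": 0,"tz": 4,"wx": 0,"wy": 0,"wz": 0,"gripper": 0.3},{"tx": 0,"ty": 0,"tz": 6,"wx": 0,"wy": 0,"wz": 0,"gripper": 0.3},{"tx": 0,"ty": 0,"tz": 8,"wx": 0,"wy": 0,"wz": 0,"gripper": 0.3},{"tx": 0,"ty": 0,"tz": 10,"wx": 0,"wy": 0,"wz": 0,"gripper": 0.3}]}}

```text
time: 9.05
position: [0.6102, 0.3121, 0.1531]
tool_rot: [-0.0, 3.141, 0.001]
ft_force: [-0.7, -0.6, -1.1]
grip_width: 0.422
grip_force: 30.0
```

{"op": "jog_arm", "data": {"increments": [{"tx": 0,"ty": 0,"tz": 2,"wx": 0,"wy": 0,"wz": 0,"gripper": 0.3},{"tx": 0,"ty": 0,"tz": 4,"wx": 0,"wy": 0,"wz": 0,"gripper": 0.3},{"tx": 0,"ty": 0,"tz": 6,"wx": 0,"wy": 0,"wz": 0,"gripper": 0.3},{"tx": 0,"ty": 0,"tz": 8,"wx": 0,"wy": 0,"wz": 0,"gripper": 0.3},{"tx": 0,"ty": 0,"tz": 8,"wx": 0,"wy": 0,"wz": 0,"gripper": 0.3}]}}

```text
time: 9.47
position: [0.6097, 0.3119, 0.1441]
tool_rot: [0.0, -3.141, 0.0]
ft_force: [0.2, 0.0, -1.9]
grip_width: 0.419
grip_force: 30.0
```

{"op": "jog_arm", "data": {"increments": [{"tx": 0,"ty": 0,"tz": 1,"wx": 0,"wy": 0,"wz": 0,"gripper": 0.3},{"tx": 0,"ty": 0,"tz": 2,"wx": 0,"wy": 0,"wz": 0,"gripper": 0.3},{"tx": 0,"ty": 0,"tz": 3,"wx": 0,"wy": 0,"wz": 0,"gripper": 0.3},{"tx": 0,"ty": 0,"tz": 3,"wx": 0,"wy": 0,"wz": 0,"gripper": 0.3},{"tx": 0,"ty": 0,"tz": 3,"wx": 0,"wy": 0,"wz": 0,"gripper": 0.3}]}}

```text
time: 9.88
position: [0.6107, 0.3121, 0.1439]
tool_rot: [-0.0, 3.139, 0.002]
ft_force: [-1.7, -0.9, 6.5]
grip_width: 0.418
grip_force: 30.1
```

{"op": "jog_arm", "data": {"increments": [{"tx": 0,"ty": 0,"tz": -1,"wx": 0,"wy": 0,"wz": 0,"gripper": 0.5},{"tx": 0,"ty": 0,"tz": -1,"wx": 0,"wy": 0,"wz": 0,"gripper": 0.7},{"tx": 0,"ty": 0,"tz": -1,"wx": 0,"wy": 0,"wz": 0,"gripper": 0.9},{"tx": 0,"ty": 0,"tz": -1,"wx": 0,"wy": 0,"wz": 0,"gripper": 1},{"tx": 0,"ty": 0,"tz": -1,"wx": 0,"wy": 0,"wz": 0,"gripper": 1}]}}

```text
time: 10.3
position: [0.6097, 0.312, 0.1422]
tool_rot: [0.0, -3.141, 0.0]
ft_force: [-0.3, 0.5, -0.3]
grip_width: 0.711
grip_force: 0.0
```

{"op": "jog_arm", "data": {"increments": [{"tx": 0,"ty": 0,"tz": -20,"wx": 0,"wy": 0,"wz": 0,"gripper": 1},{"tx": 0,"ty": 0,"tz": -50,"wx": 0,"wy": 0,"wz": 0,"gripper": 1},{"tx": 0,"ty": 0,"tz": -85,"wx": 0,"wy": 0,"wz": 0,"gripper": 1},{"tx": 0,"ty": 0,"tz": -125,"wx": 0,"wy": 0,"wz": 0,"gripper": 1},{"tx": 0,"ty": 0,"tz": -165,"wx": 0,"wy": 0,"wz": 0,"gripper": 1}]}}

```text
time: 10.72
position: [0.6093, 0.3117, 0.3087]
tool_rot: [0.0, -3.141, 0.001]
ft_force: [1.3, -0.9, 0.5]
grip_width: 0.991
grip_force: 0.0
```

{"op": "jog_arm", "data": {"increments": [{"tx": 0,"ty": 0,"tz": -32,"wx": 0,"wy": 0,"wz": 0,"gripper": 1},{"tx": 0,"ty": 0,"tz": -44,"wx": 0,"wy": 0,"wz": 0,"gripper": 1},{"tx": 0,"ty": 0,"tz": -44,"wx": 0,"wy": 0,"wz": 0,"gripper": 1},{"tx": 0,"ty": 0,"tz": -44,"wx": 0,"wy": 0,"wz": 0,"gripper": 1},{"tx": 0,"ty": 0,"tz": -44,"wx": 0,"wy": 0,"wz": 0,"gripper": 1}]}}

```text
time: 11.13
position: [0.6092, 0.3118, 0.3493]
tool_rot: [0.0, -3.139, 0.002]
ft_force: [0.1, -0.1, 0.4]
grip_width: 0.998
grip_force: 0.0
```

```bash
python3 w.py w4 top_copper_centre tin_copper_mouth; python3 m.py w4
```

```text
11.1833 [0.6091 0.3118 0.3489] [ 0.000e+00 -3.138e+00  3.000e-03] q [-0.78  0.39  0.39  1.14 -0.15  1.64  1.15]
top_copper_centre [([277.4, 170.3, 358.4, 252.5], 0.88)]
tin_copper_mouth []
orange [0, 65, 14, 102] 381
orange [278, 172, 358, 251] 4887
pale [0, 53, 373, 133] 11927
pale [69, 182, 190, 274] 7724
pale [30, 281, 538, 360] 17055
pale [0, 310, 43, 371] 1132
pale [552, 310, 640, 375] 4221
pale [544, 430, 640, 480] 2731
```

View pics/w4.png

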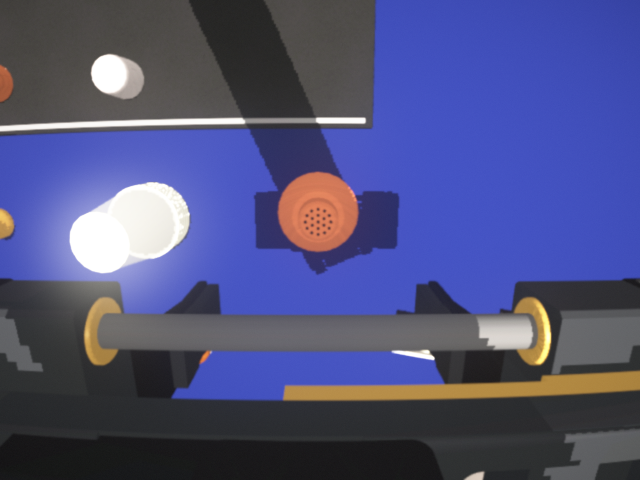

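The copper top is seated level on its tin at (318,212), and the pierced end is at (318,221).

{"op": "jog_arm", "data": {"increments": [{"tx": 12,"ty": -33,"tz": 0,"wx": 0,"wy": 0,"wz": 0,"gripper": 1},{"tx": 24,"ty": -66,"tz": 0,"wx": 0,"wy": 0,"wz": 0,"gripper": 1},{"tx": 37,"ty": -100,"tz": 0,"wx": 0,"wy": 0,"wz": 0,"gripper": 1},{"tx": 50,"ty": -135,"tz": 0,"wx": 0,"wy": 0,"wz": 0,"gripper": 1},{"tx": 64,"ty": -170,"tz": 0,"wx": 0,"wy": 0,"wz": 0,"gripper": 1}]}}

```text
time: 11.7
position: [0.5447, 0.1404, 0.3502]
tool_rot: [0.001, -3.14, 0.001]
ft_force: [-0.1, 0.4, 0.7]
grip_width: 1.004
grip_force: 0.0
```

{"op": "jog_arm", "data": {"increments": [{"tx": 12,"ty": -34,"tz": 0,"wx": 0,"wy": 0,"wz": 0,"gripper": 1},{"tx": 25,"ty": -68,"tz": 0,"wx": 0,"wy": 0,"wz": 0,"gripper": 1},{"tx": 38,"ty": -102,"tz": 5,"wx": 0,"wy": 0,"wz": 0,"gripper": 1},{"tx": 51,"ty": -136,"tz": 12,"wx": 0,"wy": 0,"wz": 0,"gripper": 1},{"tx": 64,"ty": -170,"tz": 22,"wx": 0,"wy": 0,"wz": 0,"gripper": 1}]}}

```text
time: 12.12
position: [0.4809, -0.0296, 0.329]
tool_rot: [-0.001, 3.141, 0.001]
ft_force: [0.6, -0.4, 0.5]
grip_width: 1.0
grip_force: 0.0
```

{"op": "jog_arm", "data": {"increments": [{"tx": 12,"ty": -32,"tz": 15,"wx": 0,"wy": 0,"wz": 0,"gripper": 1},{"tx": 23,"ty": -60,"tz": 35,"wx": 0,"wy": 0,"wz": 0,"gripper": 1},{"tx": 32,"ty": -81,"tz": 52,"wx": 0,"wy": 0,"wz": 0,"gripper": 1},{"tx": 32,"ty": -81,"tz": 65,"wx": 0,"wy": 0,"wz": 0,"gripper": 1},{"tx": 32,"ty": -81,"tz": 65,"wx": 0,"wy": 0,"wz": 0,"gripper": 1}]}}

```text
time: 12.53
position: [0.4473, -0.1101, 0.2615]
tool_rot: [-0.005, -3.137, -0.002]
ft_force: [-0.5, 0.6, -1.2]
grip_width: 1.001
grip_force: 0.0
```

```bash
python3 w.py w5 cap_copper_centre; python3 m.py w5; python3 f.py seated 0.110 w4:277.8,171.7,358.2,251.2;python3 t.py seated 241 w4 277.8,171.7,358.2,251.2
```

```text
12.5833 [ 0.4485 -0.1089  0.263 ] [-1.000e-03 -3.139e+00 -1.000e-03] q [-0.53 -0.15  0.64  1.85  0.09  1.42  1.67]
cap_copper_centre [([300.7, 192.7, 348.1, 243.0], 0.78), ([147.3, 126.4, 223.9, 213.8], 0.75)]
orange [299, 194, 346, 246] 1942
pale [63, 83, 640, 275] 77101
pale [580, 310, 640, 366] 2466
pale [98, 313, 538, 353] 15397
pale [0, 315, 80, 367] 3640
pale [560, 464, 601, 480] 523
seated z fixed [0.6082 0.3124] [-0.2 -0.2  0.2  0.3]
   z free [0.6085 0.3124 0.1079] [ 0.  -0.  -0.   0.1]
(array([0.23, 1.29]), array([ 0. , -0.1, -0. ,  0.1]))
```

```bash
python3 f.py cap 0.006 w5:299,194,346,246; python3 f.py cap 0.006 w5:300.7,192.7,348.1,243; python3 -c "
import cv2;i=cv2.imread('pics/w5.png')[170:270,265:385];cv2.imwrite('pics/w5c.png',cv2.resize(i,None,fx=5,fy=5))"
```

```text
cap z fixed [ 0.4531 -0.1047] [ 0.2 -0.4 -0.2  0.4]
   z free [ 0.4535 -0.1047  0.0042] [ 0.3 -0.3 -0.3  0.3]
cap z fixed [ 0.4509 -0.1029] [ 0.4 -1.3 -0.4  1.2]
   z free [ 0.4522 -0.1027 -0.0011] [ 0.8 -0.8 -0.8  0.7]
```

View pics/w5c.png

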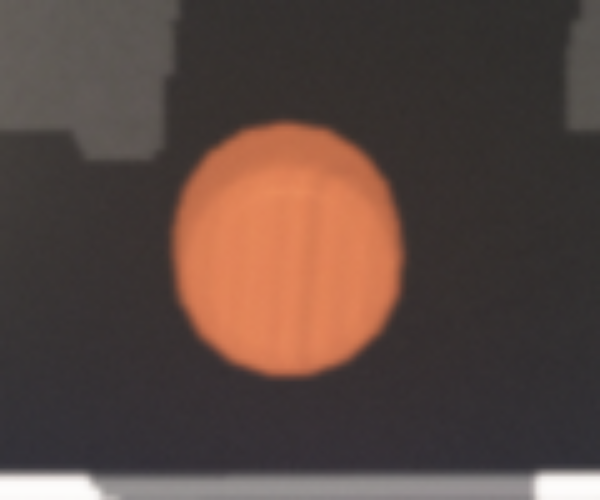

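The crop shows the cap's outline cleanly from columns 299–346 and rows 194–246, which agrees with the colour mask.

{"op": "jog_arm", "data": {"increments": [{"tx": -4,"ty": 4,"tz": 35,"wx": 0,"wy": 0,"wz": 0,"gripper": 1},{"tx": -4,"ty": 4,"tz": 75,"wx": 0,"wy": 0,"wz": 0,"gripper": 1},{"tx": -4,"ty": 4,"tz": 115,"wx": 0,"wy": 0,"wz": 0,"gripper": 1},{"tx": -4,"ty": 4,"tz": 150,"wx": 0,"wy": 0,"wz": 0,"gripper": 1},{"tx": -4,"ty": 4,"tz": 180,"wx": 0,"wy": 0,"wz": 0,"gripper": 1}]}}

```text
time: 13.05
position: [0.4542, -0.1037, 0.083]
tool_rot: [0.005, -3.141, 0.0]
ft_force: [0.1, 0.0, -0.2]
grip_width: 0.998
grip_force: 0.0
```

{"op": "jog_arm", "data": {"increments": [{"tx": 0,"ty": 0,"tz": 22,"wx": 0,"wy": 0,"wz": 0,"gripper": 0.9},{"tx": 0,"ty": 0,"tz": 42,"wx": 0,"wy": 0,"wz": 0,"gripper": 0.8},{"tx": 0,"ty": 0,"tz": 56,"wx": 0,"wy": 0,"wz": 0,"gripper": 0.7},{"tx": 0,"ty": 0,"tz": 65,"wx": 0,"wy": 0,"wz": 0,"gripper": 0.7},{"tx": 0,"ty": 0,"tz": 65,"wx": 0,"wy": 0,"wz": 0,"gripper": 0.7}]}}

```text
time: 13.47
position: [0.4535, -0.1041, 0.0183]
tool_rot: [0.004, -3.139, 0.001]
ft_force: [-1.1, 0.1, -0.6]
grip_width: 0.735
grip_force: 0.0
```

{"op": "jog_arm", "data": {"increments": [{"tx": 0,"ty": 0,"tz": 0,"wx": 0,"wy": 0,"wz": 0,"gripper": 0.6},{"tx": 0,"ty": 0,"tz": 0,"wx": 0,"wy": 0,"wz": 0,"gripper": 0.5},{"tx": 0,"ty": 0,"tz": 0,"wx": 0,"wy": 0,"wz": 0,"gripper": 0.4},{"tx": 0,"ty": 0,"tz": 0,"wx": 0,"wy": 0,"wz": 0,"gripper": 0.4},{"tx": 0,"ty": 0,"tz": 0,"wx": 0,"wy": 0,"wz": 0,"gripper": 0.4}], "grip_force": 25}}

```text
time: 13.88
position: [0.455, -0.1049, 0.0206]
tool_rot: [-0.001, 3.139, 0.001]
ft_force: [-0.4, 1.2, 3.8]
grip_width: 0.519
grip_force: 25.1
```

{"op": "jog_arm", "data": {"increments": [{"tx": 0,"ty": 0,"tz": -4,"wx": 0,"wy": 0,"wz": 0,"gripper": 0.4},{"tx": 0,"ty": 0,"tz": -15,"wx": 0,"wy": 0,"wz": 0,"gripper": 0.4},{"tx": 0,"ty": 0,"tz": -40,"wx": 0,"wy": 0,"wz": 0,"gripper": 0.4},{"tx": 0,"ty": 0,"tz": -70,"wx": 0,"wy": 0,"wz": 0,"gripper": 0.4},{"tx": 0,"ty": 0,"tz": -105,"wx": 0,"wy": 0,"wz": 0,"gripper": 0.4}]}}

```text
time: 14.3
position: [0.4524, -0.1054, 0.1253]
tool_rot: [-0.001, -3.139, 0.001]
ft_force: [0.8, 0.5, -0.1]
grip_width: 0.516
grip_force: 25.0
```

{"op": "jog_arm", "data": {"increments": [{"tx": 0,"ty": 0,"tz": -40,"wx": 0,"wy": 0,"wz": 0,"gripper": 0.4},{"tx": 0,"ty": 0,"tz": -80,"wx": 0,"wy": 0,"wz": 0,"gripper": 0.4},{"tx": -5,"ty": 15,"tz": -115,"wx": 0,"wy": 0,"wz": 0,"gripper": 0.4},{"tx": -15,"ty": 40,"tz": -145,"wx": 0,"wy": 0,"wz": 0,"gripper": 0.4},{"tx": -25,"ty": 67,"tz": -165,"wx": 0,"wy": 0,"wz": 0,"gripper": 0.4}]}}

```text
time: 14.72
position: [0.4797, -0.039, 0.2943]
tool_rot: [0.006, 3.136, 0.003]
ft_force: [1.3, 0.4, -1.0]
grip_width: 0.52
grip_force: 25.0
```

{"op": "jog_arm", "data": {"increments": [{"tx": -12,"ty": 34,"tz": 0,"wx": 0,"wy": 0,"wz": 0,"gripper": 0.4},{"tx": -25,"ty": 68,"tz": 0,"wx": 0,"wy": 0,"wz": 0,"gripper": 0.4},{"tx": -38,"ty": 102,"tz": 0,"wx": 0,"wy": 0,"wz": 0,"gripper": 0.4},{"tx": -51,"ty": 137,"tz": 0,"wx": 0,"wy": 0,"wz": 0,"gripper": 0.4},{"tx": -64,"ty": 172,"tz": 0,"wx": 0,"wy": 0,"wz": 0,"gripper": 0.4}]}}

```text
time: 15.13
position: [0.543, 0.1351, 0.2906]
tool_rot: [0.001, 3.141, 0.0]
ft_force: [0.7, -0.6, 0.3]
grip_width: 0.519
grip_force: 25.0
```

{"op": "jog_arm", "data": {"increments": [{"tx": -12,"ty": 34,"tz": 0,"wx": 0,"wy": 0,"wz": 0,"gripper": 0.4},{"tx": -25,"ty": 68,"tz": 0,"wx": 0,"wy": 0,"wz": 0,"gripper": 0.4},{"tx": -38,"ty": 102,"tz": 0,"wx": 0,"wy": 0,"wz": 0,"gripper": 0.4},{"tx": -51,"ty": 136,"tz": 0,"wx": 0,"wy": 0,"wz": 0,"gripper": 0.4},{"tx": -60,"ty": 160,"tz": 0,"wx": 0,"wy": 0,"wz": 0,"gripper": 0.4}]}}

```text
time: 15.55
position: [0.6025, 0.2977, 0.2898]
tool_rot: [0.004, -3.141, -0.001]
ft_force: [-0.4, -0.0, -0.2]
grip_width: 0.518
grip_force: 25.0
```

{"op": "jog_arm", "data": {"increments": [{"tx": -6,"ty": 18,"tz": 10,"wx": 0,"wy": 0,"wz": 0,"gripper": 0.4},{"tx": -6,"ty": 18,"tz": 35,"wx": 0,"wy": 0,"wz": 0,"gripper": 0.4},{"tx": -6,"ty": 18,"tz": 60,"wx": 0,"wy": 0,"wz": 0,"gripper": 0.4},{"tx": -6,"ty": 18,"tz": 80,"wx": 0,"wy": 0,"wz": 0,"gripper": 0.4},{"tx": -6,"ty": 18,"tz": 95,"wx": 0,"wy": 0,"wz": 0,"gripper": 0.4}]}}

```text
time: 15.97
position: [0.6078, 0.3113, 0.1929]
tool_rot: [-0.0, -3.14, 0.003]
ft_force: [-0.3, -0.2, -1.1]
grip_width: 0.521
grip_force: 25.0
```

```bash
python3 w.py w6; python3 s.py scene_2 420 190 90 150 4; python3 m.py w6
```

```text
16.0167 [0.6065 0.3107 0.19  ] [-0.    -3.136  0.007] q [-0.81  0.42  0.4   1.41 -0.16  1.34  1.17]
16.0667 [0.6068 0.311  0.1919] [-0.4 -0.8 -1.1]
orange [255, 191, 383, 315] 13310
orange [273, 351, 362, 374] 1489
pale [0, 0, 400, 130] 28488
pale [0, 199, 144, 347] 13000
pale [467, 310, 640, 376] 7593
pale [193, 313, 443, 352] 8805
pale [567, 430, 640, 465] 1998
```

View pics/scene_2.png

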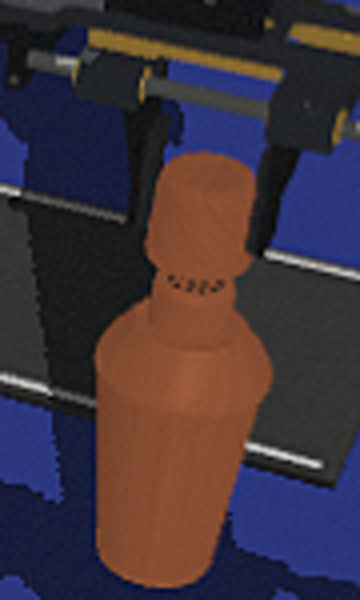

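The cap is held level just above the copper neck and looks in line with the shaker's axis (crop columns ~201 and ~195). I'll lower it slowly.

{"op": "jog_arm", "data": {"increments": [{"tx": 0,"ty": 0,"tz": 5,"wx": 0,"wy": 0,"wz": 0,"gripper": 0.4},{"tx": 0,"ty": 0,"tz": 10,"wx": 0,"wy": 0,"wz": 0,"gripper": 0.4},{"tx": 0,"ty": 0,"tz": 14,"wx": 0,"wy": 0,"wz": 0,"gripper": 0.4},{"tx": 0,"ty": 0,"tz": 17,"wx": 0,"wy": 0,"wz": 0,"gripper": 0.4},{"tx": 0,"ty": 0,"tz": 20,"wx": 0,"wy": 0,"wz": 0,"gripper": 0.4}]}}

```text
time: 16.48
position: [0.6091, 0.312, 0.175]
tool_rot: [-0.0, 3.141, 0.001]
ft_force: [-0.3, 0.2, 0.1]
grip_width: 0.522
grip_force: 25.0
```

{"op": "jog_arm", "data": {"increments": [{"tx": 0,"ty": 0,"tz": 2,"wx": 0,"wy": 0,"wz": 0,"gripper": 0.4},{"tx": 0,"ty": 0,"tz": 4,"wx": 0,"wy": 0,"wz": 0,"gripper": 0.4},{"tx": 0,"ty": 0,"tz": 6,"wx": 0,"wy": 0,"wz": 0,"gripper": 0.4},{"tx": 0,"ty": 0,"tz": 8,"wx": 0,"wy": 0,"wz": 0,"gripper": 0.4},{"tx": 0,"ty": 0,"tz": 10,"wx": 0,"wy": 0,"wz": 0,"gripper": 0.4}]}}

```text
time: 16.9
position: [0.6089, 0.312, 0.1645]
tool_rot: [-0.0, 3.141, 0.0]
ft_force: [0.3, 0.3, -0.2]
grip_width: 0.518
grip_force: 25.0
```

Inside the neck without contact; on to the ledge.

{"op": "jog_arm", "data": {"increments": [{"tx": 0,"ty": 0,"tz": 3,"wx": 0,"wy": 0,"wz": 0,"gripper": 0.4},{"tx": 0,"ty": 0,"tz": 6,"wx": 0,"wy": 0,"wz": 0,"gripper": 0.4},{"tx": 0,"ty": 0,"tz": 8,"wx": 0,"wy": 0,"wz": 0,"gripper": 0.4},{"tx": 0,"ty": 0,"tz": 10,"wx": 0,"wy": 0,"wz": 0,"gripper": 0.4},{"tx": 0,"ty": 0,"tz": 11,"wx": 0,"wy": 0,"wz": 0,"gripper": 0.4}]}}

```text
time: 17.32
position: [0.6094, 0.3122, 0.1549]
tool_rot: [-0.0, 3.14, 0.001]
ft_force: [-2.1, -0.2, 8.5]
grip_width: 0.515
grip_force: 25.2
```

{"op": "jog_arm", "data": {"increments": [{"tx": 0,"ty": 0,"tz": -1,"wx": 0,"wy": 0,"wz": 0,"gripper": 0.6},{"tx": 0,"ty": 0,"tz": -1,"wx": 0,"wy": 0,"wz": 0,"gripper": 0.8},{"tx": 0,"ty": 0,"tz": -1,"wx": 0,"wy": 0,"wz": 0,"gripper": 1},{"tx": 0,"ty": 0,"tz": -1,"wx": 0,"wy": 0,"wz": 0,"gripper": 1},{"tx": 0,"ty": 0,"tz": -1,"wx": 0,"wy": 0,"wz": 0,"gripper": 1}]}}

```text
time: 17.73
position: [0.6087, 0.312, 0.1543]
tool_rot: [0.0, -3.141, 0.0]
ft_force: [0.6, -0.7, -0.1]
grip_width: 0.811
grip_force: 0.0
```

{"op": "jog_arm", "data": {"increments": [{"tx": 0,"ty": 0,"tz": -20,"wx": 0,"wy": 0,"wz": 0,"gripper": 1},{"tx": 0,"ty": 0,"tz": -50,"wx": 0,"wy": 0,"wz": 0,"gripper": 1},{"tx": 0,"ty": 0,"tz": -85,"wx": 0,"wy": 0,"wz": 0,"gripper": 1},{"tx": 0,"ty": 0,"tz": -120,"wx": 0,"wy": 0,"wz": 0,"gripper": 1},{"tx": 0,"ty": 0,"tz": -157,"wx": 0,"wy": 0,"wz": 0,"gripper": 1}]}}

```text
time: 18.15
position: [0.6084, 0.3118, 0.3126]
tool_rot: [0.0, -3.141, 0.001]
ft_force: [0.7, -0.0, -0.3]
grip_width: 0.994
grip_force: 0.0
```

```bash
python3 w.py w7 cap_copper_centre; python3 s.py scene_3 420 190 90 150 4;python3 m.py w7|grep orange
```

```text
18.2 [0.611  0.3129 0.322 ] [-1.000e-03  3.131e+00  1.000e-02] q [-0.8   0.38  0.41  1.21 -0.15  1.57  1.16]
cap_copper_centre [([291.8, 197.8, 349.0, 260.7], 0.84)]
18.3 [0.6105 0.3123 0.3158] [-0.1 -0.8 -0.9]
orange [274, 176, 362, 262] 5861
```

View pics/scene_3.png

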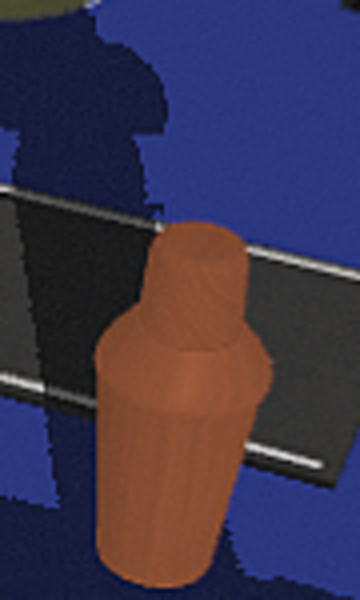

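{"op": "jog_arm", "data": {"increments": [{"tx": 0,"ty": -33,"tz": 0,"wx": 0,"wy": 0,"wz": 0,"gripper": 1},{"tx": 0,"ty": -70,"tz": 0,"wx": 0,"wy": 0,"wz": 0,"gripper": 1},{"tx": 0,"ty": -108,"tz": 0,"wx": 0,"wy": 0,"wz": 0,"gripper": 1},{"tx": 0,"ty": -146,"tz": 0,"wx": 0,"wy": 0,"wz": 0,"gripper": 1},{"tx": 0,"ty": -184,"tz": 0,"wx": 0,"wy": 0,"wz": 0,"gripper": 1}]}}

```text
time: 18.72
position: [0.608, 0.1263, 0.3099]
tool_rot: [0.001, -3.139, 0.001]
ft_force: [1.7, -0.6, -0.2]
grip_width: 0.999
grip_force: 0.0
```

{"op": "jog_arm", "data": {"increments": [{"tx": 0,"ty": -38,"tz": 0,"wx": 0,"wy": 0,"wz": 0,"gripper": 1},{"tx": 0,"ty": -76,"tz": 0,"wx": 0,"wy": 0,"wz": 0,"gripper": 1},{"tx": 0,"ty": -114,"tz": 0,"wx": 0,"wy": 0,"wz": 0,"gripper": 1},{"tx": 0,"ty": -152,"tz": 0,"wx": 0,"wy": 0,"wz": 0,"gripper": 1},{"tx": 0,"ty": -190,"tz": 0,"wx": 0,"wy": 0,"wz": 0,"gripper": 1}]}}

```text
time: 19.13
position: [0.608, -0.0636, 0.3101]
tool_rot: [0.001, -3.14, -0.001]
ft_force: [0.8, 0.6, -0.1]
grip_width: 1.002
grip_force: 0.0
```

{"op": "jog_arm", "data": {"increments": [{"tx": 0,"ty": -38,"tz": 0,"wx": 0,"wy": 0,"wz": 0,"gripper": 1},{"tx": 0,"ty": -76,"tz": 0,"wx": 0,"wy": 0,"wz": 0,"gripper": 1},{"tx": 0,"ty": -114,"tz": 0,"wx": 0,"wy": 0,"wz": 0,"gripper": 1},{"tx": 0,"ty": -152,"tz": 0,"wx": 0,"wy": 0,"wz": 0,"gripper": 1},{"tx": 0,"ty": -190,"tz": 0,"wx": 0,"wy": 0,"wz": 0,"gripper": 1}]}}

```text
time: 19.55
position: [0.6082, -0.2534, 0.31]
tool_rot: [0.001, -3.14, -0.002]
ft_force: [1.1, -0.6, 0.4]
grip_width: 1.0
grip_force: 0.0
```

{"op": "jog_arm", "data": {"increments": [{"tx": 0,"ty": -30,"tz": 0,"wx": 0,"wy": 0,"wz": 0,"gripper": 1},{"tx": 0,"ty": -50,"tz": 0,"wx": 0,"wy": 0,"wz": 0,"gripper": 1},{"tx": 0,"ty": -61,"tz": 0,"wx": 0,"wy": 0,"wz": 0,"gripper": 1},{"tx": 0,"ty": -61,"tz": 0,"wx": 0,"wy": 0,"wz": 0,"gripper": 1},{"tx": 0,"ty": -61,"tz": 0,"wx": 0,"wy": 0,"wz": 0,"gripper": 1}]}}

```text
time: 19.97
position: [0.609, -0.3122, 0.3105]
tool_rot: [0.0, -3.14, -0.002]
ft_force: [-0.2, 0.2, -0.1]
grip_width: 0.999
grip_force: 0.0
```

```bash
python3 w.py w8 tin_steel_mouth; python3 m.py w8
```

```text
20.0167 [ 0.6096 -0.311   0.3108] [ 3.000e-03 -3.141e+00 -3.000e-03] q [-0.03  0.43  0.69  1.23 -0.27  1.58  2.18]
tin_steel_mouth [([275.2, 179.5, 359.8, 259.9], 0.77)]
pale [258, 0, 640, 131] 18779
pale [621, 60, 640, 103] 662
pale [277, 179, 361, 262] 5470
pale [599, 188, 640, 266] 2418
pale [97, 281, 538, 352] 16994
pale [0, 310, 83, 373] 4401
pale [171, 356, 213, 400] 851
```

View pics/w8.png

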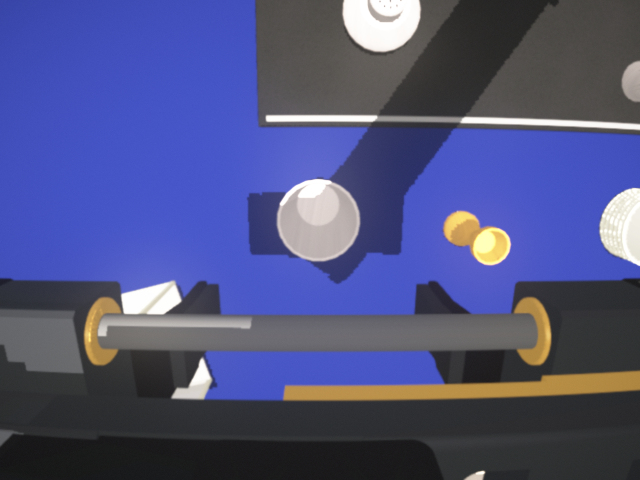

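The copper shaker is fully assembled and upright. The steel tin's rim is centred at (319,220), with the steel top at (382,12) and the jigger at (475,238).

{"op": "jog_arm", "data": {"increments": [{"tx": 30,"ty": 10,"tz": 0,"wx": 0,"wy": 0,"wz": 0,"gripper": 1},{"tx": 66,"ty": 21,"tz": 0,"wx": 0,"wy": 0,"wz": 0,"gripper": 1},{"tx": 102,"ty": 32,"tz": 5,"wx": 0,"wy": 0,"wz": 0,"gripper": 1},{"tx": 138,"ty": 43,"tz": 15,"wx": 0,"wy": 0,"wz": 0,"gripper": 1},{"tx": 172,"ty": 54,"tz": 30,"wx": 0,"wy": 0,"wz": 0,"gripper": 1}]}}

```text
time: 20.48
position: [0.4365, -0.2572, 0.2819]
tool_rot: [-0.006, 3.139, -0.0]
ft_force: [-1.1, -0.1, 0.8]
grip_width: 1.001
grip_force: 0.0
```

{"op": "jog_arm", "data": {"increments": [{"tx": 20,"ty": 6,"tz": 22,"wx": 0,"wy": 0,"wz": 0,"gripper": 1},{"tx": 38,"ty": 12,"tz": 45,"wx": 0,"wy": 0,"wz": 0,"gripper": 1},{"tx": 38,"ty": 12,"tz": 59,"wx": 0,"wy": 0,"wz": 0,"gripper": 1},{"tx": 38,"ty": 12,"tz": 59,"wx": 0,"wy": 0,"wz": 0,"gripper": 1},{"tx": 38,"ty": 12,"tz": 59,"wx": 0,"wy": 0,"wz": 0,"gripper": 1}]}}

```text
time: 20.9
position: [0.3995, -0.2456, 0.2228]
tool_rot: [-0.005, 3.141, 0.001]
ft_force: [-0.7, 0.8, 0.0]
grip_width: 0.997
grip_force: 0.0
```

```bash
sed -i 's/(0,0,85)/(0,0,130)/' m.py; python3 w.py w9 top_steel_centre; python3 m.py w9|grep pale; python3 f.py rim 0 w8:277,179,360.5,261.5
```

```text
20.95 [ 0.4002 -0.2463  0.2236] [-0.004  3.14  -0.   ] q [-0.23 -0.11  0.68  1.9   0.07  1.33  2.01]
top_steel_centre [([276.0, 176.5, 363.2, 264.3], 0.65)]
pale [184, 133, 640, 150] 3801
pale [275, 176, 363, 263] 5990
pale [594, 251, 640, 281] 1123
pale [97, 316, 225, 337] 1534
pale [232, 376, 284, 400] 952
rim z fixed [ 0.6105 -0.3103] [-0.1  0.1  0.1 -0.1]
   z free [ 6.105e-01 -3.103e-01 -1.000e-04] [-0.1  0.1  0.1 -0.1]
```

View pics/w9.png

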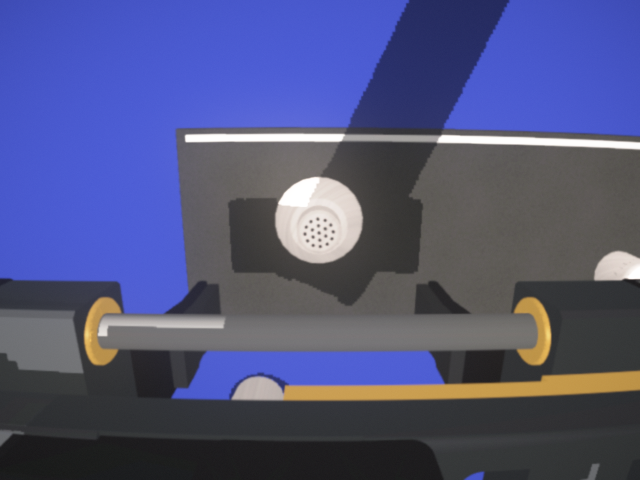

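The steel top is at (319,220), box 275–363 by 176–263; its pierced end is at (319,232).

```bash
python3 f.py top 0.006 w9:275,176,363,263.5;python3 t.py top 217 w9 275,176,363,263.5; python3 t.py rim 312 w8 277,179,360.5,261.5
```

```text
top z fixed [ 0.4013 -0.2436] [ 0.   0.3 -0.  -0.4]
   z free [ 0.401  -0.2437  0.0075] [-0.2  0.2  0.2 -0.2]
(array([-1.55,  2.11]), array([ 0. ,  0.3, -0. , -0.3]))
(array([-1.95,  1.89]), array([ 0. ,  0.2, -0. , -0.3]))
```

{"op": "jog_arm", "data": {"increments": [{"tx": -2,"ty": 3,"tz": 30,"wx": 0,"wy": 0,"wz": 0,"gripper": 1},{"tx": -2,"ty": 3,"tz": 65,"wx": 0,"wy": 0,"wz": 0,"gripper": 1},{"tx": -2,"ty": 3,"tz": 100,"wx": 0,"wy": 0,"wz": 0,"gripper": 1},{"tx": -2,"ty": 3,"tz": 125,"wx": 0,"wy": 0,"wz": 0,"gripper": 0.9},{"tx": -2,"ty": 3,"tz": 140,"wx": 0,"wy": 0,"wz": 0,"gripper": 0.8}]}}

```text
time: 21.42
position: [0.4007, -0.2437, 0.0807]
tool_rot: [0.002, -3.139, 0.0]
ft_force: [0.1, -0.2, 0.4]
grip_width: 0.921
grip_force: 0.0
```

{"op": "jog_arm", "data": {"increments": [{"tx": 0,"ty": 0,"tz": 12,"wx": 0,"wy": 0,"wz": 0,"gripper": 0.7},{"tx": 0,"ty": 0,"tz": 22,"wx": 0,"wy": 0,"wz": 0,"gripper": 0.7},{"tx": 0,"ty": 0,"tz": 28,"wx": 0,"wy": 0,"wz": 0,"gripper": 0.6},{"tx": 0,"ty": 0,"tz": 32,"wx": 0,"wy": 0,"wz": 0,"gripper": 0.6},{"tx": 0,"ty": 0,"tz": 32,"wx": 0,"wy": 0,"wz": 0,"gripper": 0.6}]}}

```text
time: 21.83
position: [0.4013, -0.2441, 0.0505]
tool_rot: [0.001, -3.141, 0.0]
ft_force: [0.2, 0.5, -0.4]
grip_width: 0.627
grip_force: 0.0
```

{"op": "jog_arm", "data": {"increments": [{"tx": 0,"ty": 0,"tz": 0,"wx": 0,"wy": 0,"wz": 0,"gripper": 0.5},{"tx": 0,"ty": 0,"tz": 0,"wx": 0,"wy": 0,"wz": 0,"gripper": 0.4},{"tx": 0,"ty": 0,"tz": 0,"wx": 0,"wy": 0,"wz": 0,"gripper": 0.3},{"tx": 0,"ty": 0,"tz": 0,"wx": 0,"wy": 0,"wz": 0,"gripper": 0.3},{"tx": 0,"ty": 0,"tz": 0,"wx": 0,"wy": 0,"wz": 0,"gripper": 0.3}], "grip_force": 30}}

```text
time: 22.25
position: [0.4015, -0.2442, 0.0511]
tool_rot: [-0.0, 3.14, -0.0]
ft_force: [-0.1, 1.0, 2.2]
grip_width: 0.417
grip_force: 30.0
```

{"op": "jog_arm", "data": {"increments": [{"tx": 0,"ty": 0,"tz": -4,"wx": 0,"wy": 0,"wz": 0,"gripper": 0.3},{"tx": 0,"ty": 0,"tz": -12,"wx": 0,"wy": 0,"wz": 0,"gripper": 0.3},{"tx": 0,"ty": 0,"tz": -30,"wx": 0,"wy": 0,"wz": 0,"gripper": 0.3},{"tx": 0,"ty": 0,"tz": -55,"wx": 0,"wy": 0,"wz": 0,"gripper": 0.3},{"tx": 0,"ty": 0,"tz": -85,"wx": 0,"wy": 0,"wz": 0,"gripper": 0.3}]}}

```text
time: 22.67
position: [0.3995, -0.2437, 0.1357]
tool_rot: [-0.0, -3.138, -0.001]
ft_force: [0.9, 0.5, -1.4]
grip_width: 0.416
grip_force: 30.0
```

{"op": "jog_arm", "data": {"increments": [{"tx": 0,"ty": 0,"tz": -25,"wx": 0,"wy": 0,"wz": 0,"gripper": 0.3},{"tx": 0,"ty": 0,"tz": -55,"wx": 0,"wy": 0,"wz": 0,"gripper": 0.3},{"tx": -25,"ty": -8,"tz": -80,"wx": 0,"wy": 0,"wz": 0,"gripper": 0.3},{"tx": -55,"ty": -18,"tz": -105,"wx": 0,"wy": 0,"wz": 0,"gripper": 0.3},{"tx": -85,"ty": -27,"tz": -124,"wx": 0,"wy": 0,"wz": 0,"gripper": 0.3}]}}

```text
time: 23.08
position: [0.4872, -0.2715, 0.263]
tool_rot: [-0.001, 3.137, 0.001]
ft_force: [0.4, -0.6, -0.9]
grip_width: 0.422
grip_force: 30.0
```

{"op": "jog_arm", "data": {"increments": [{"tx": -35,"ty": -11,"tz": 0,"wx": 0,"wy": 0,"wz": 0,"gripper": 0.3},{"tx": -70,"ty": -22,"tz": 0,"wx": 0,"wy": 0,"wz": 0,"gripper": 0.3},{"tx": -100,"ty": -32,"tz": 0,"wx": 0,"wy": 0,"wz": 0,"gripper": 0.3},{"tx": -125,"ty": -40,"tz": 10,"wx": 0,"wy": 0,"wz": 0,"gripper": 0.3},{"tx": -125,"ty": -40,"tz": 25,"wx": 0,"wy": 0,"wz": 0,"gripper": 0.3}]}}

```text
time: 23.5
position: [0.6159, -0.3111, 0.2337]
tool_rot: [-0.005, 3.14, -0.005]
ft_force: [-0.5, 1.2, -1.5]
grip_width: 0.419
grip_force: 30.0
```

{"op": "jog_arm", "data": {"increments": [{"tx": 0,"ty": 0,"tz": 20,"wx": 0,"wy": 0,"wz": 0,"gripper": 0.3},{"tx": 0,"ty": 0,"tz": 40,"wx": 0,"wy": 0,"wz": 0,"gripper": 0.3},{"tx": 0,"ty": 0,"tz": 55,"wx": 0,"wy": 0,"wz": 0,"gripper": 0.3},{"tx": 0,"ty": 0,"tz": 65,"wx": 0,"wy": 0,"wz": 0,"gripper": 0.3},{"tx": 0,"ty": 0,"tz": 72,"wx": 0,"wy": 0,"wz": 0,"gripper": 0.3}]}}

```text
time: 23.92
position: [0.6105, -0.3104, 0.1614]
tool_rot: [0.001, -3.14, -0.001]
ft_force: [-1.2, 0.3, -1.9]
grip_width: 0.418
grip_force: 30.0
```

```bash
python3 s.py scene_4 150 140 110 130 4; python3 w.py w10; python3 m.py w10 | grep pale
```

```text
23.9667 [ 0.6102 -0.3103  0.1606] [ 0.3  1.1 -2.3]
24.0167 [ 0.6105 -0.3105  0.1618] [ 1.00e-03 -3.14e+00 -1.00e-03] q [-0.08  0.5   0.71  1.45 -0.33  1.31  2.23]
pale [239, 99, 640, 119] 3735
pale [238, 195, 398, 316] 13774
pale [16, 315, 77, 395] 3015
pale [289, 351, 346, 361] 380
```

View pics/scene_4.png

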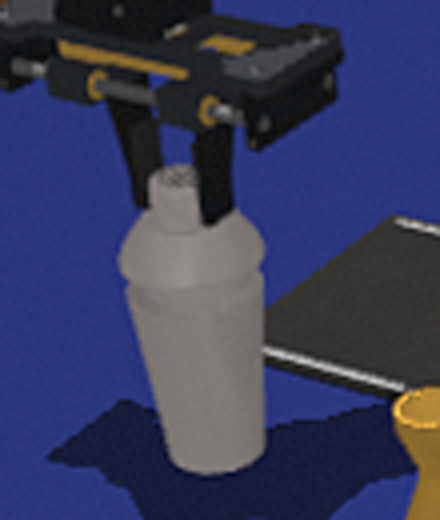

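The steel plug hangs just over the rim: flange centre is at crop column 192 and the rim at 195, which fits the leaning axis. I'll lower it slowly.

{"op": "jog_arm", "data": {"increments": [{"tx": 0,"ty": 0,"tz": 2,"wx": 0,"wy": 0,"wz": 0,"gripper": 0.3},{"tx": 0,"ty": 0,"tz": 4,"wx": 0,"wy": 0,"wz": 0,"gripper": 0.3},{"tx": 0,"ty": 0,"tz": 6,"wx": 0,"wy": 0,"wz": 0,"gripper": 0.3},{"tx": 0,"ty": 0,"tz": 8,"wx": 0,"wy": 0,"wz": 0,"gripper": 0.3},{"tx": 0,"ty": 0,"tz": 10,"wx": 0,"wy": 0,"wz": 0,"gripper": 0.3}]}}

```text
time: 24.43
position: [0.6111, -0.3111, 0.1528]
tool_rot: [-0.0, 3.141, -0.0]
ft_force: [-0.5, 0.2, -1.4]
grip_width: 0.417
grip_force: 30.0
```

{"op": "jog_arm", "data": {"increments": [{"tx": 0,"ty": 0,"tz": 2,"wx": 0,"wy": 0,"wz": 0,"gripper": 0.3},{"tx": 0,"ty": 0,"tz": 4,"wx": 0,"wy": 0,"wz": 0,"gripper": 0.3},{"tx": 0,"ty": 0,"tz": 6,"wx": 0,"wy": 0,"wz": 0,"gripper": 0.3},{"tx": 0,"ty": 0,"tz": 8,"wx": 0,"wy": 0,"wz": 0,"gripper": 0.3},{"tx": 0,"ty": 0,"tz": 10,"wx": 0,"wy": 0,"wz": 0,"gripper": 0.3}]}}

```text
time: 24.85
position: [0.6113, -0.3112, 0.1435]
tool_rot: [-0.0, 3.141, -0.0]
ft_force: [-2.4, 0.4, 11.0]
grip_width: 0.415
grip_force: 30.2
```

{"op": "jog_arm", "data": {"increments": [{"tx": 0,"ty": 0,"tz": 1,"wx": 0,"wy": 0,"wz": 0,"gripper": 0.3},{"tx": 0,"ty": 0,"tz": 1,"wx": 0,"wy": 0,"wz": 0,"gripper": 0.3},{"tx": 0,"ty": 0,"tz": 1,"wx": 0,"wy": 0,"wz": 0,"gripper": 0.3},{"tx": 0,"ty": 0,"tz": 1,"wx": 0,"wy": 0,"wz": 0,"gripper": 0.3},{"tx": 0,"ty": 0,"tz": 1,"wx": 0,"wy": 0,"wz": 0,"gripper": 0.3}]}}

```text
time: 25.27
position: [0.6116, -0.3113, 0.1436]
tool_rot: [-0.0, 3.139, -0.0]
ft_force: [-1.3, 1.1, 6.1]
grip_width: 0.419
grip_force: 30.1
```

{"op": "jog_arm", "data": {"increments": [{"tx": 0,"ty": 0,"tz": -1,"wx": 0,"wy": 0,"wz": 0,"gripper": 0.5},{"tx": 0,"ty": 0,"tz": -1,"wx": 0,"wy": 0,"wz": 0,"gripper": 0.7},{"tx": 0,"ty": 0,"tz": -1,"wx": 0,"wy": 0,"wz": 0,"gripper": 0.9},{"tx": 0,"ty": 0,"tz": -1,"wx": 0,"wy": 0,"wz": 0,"gripper": 1},{"tx": 0,"ty": 0,"tz": -1,"wx": 0,"wy": 0,"wz": 0,"gripper": 1}]}}

```text
time: 25.68
position: [0.6109, -0.311, 0.1422]
tool_rot: [0.0, -3.141, -0.0]
ft_force: [0.0, 0.7, 0.9]
grip_width: 0.71
grip_force: 0.0
```

{"op": "jog_arm", "data": {"increments": [{"tx": 0,"ty": 0,"tz": -20,"wx": 0,"wy": 0,"wz": 0,"gripper": 1},{"tx": 0,"ty": 0,"tz": -50,"wx": 0,"wy": 0,"wz": 0,"gripper": 1},{"tx": 0,"ty": 0,"tz": -85,"wx": 0,"wy": 0,"wz": 0,"gripper": 1},{"tx": 0,"ty": 0,"tz": -125,"wx": 0,"wy": 0,"wz": 0,"gripper": 1},{"tx": 0,"ty": 0,"tz": -165,"wx": 0,"wy": 0,"wz": 0,"gripper": 1}]}}

```text
time: 26.1
position: [0.6105, -0.3107, 0.3087]
tool_rot: [0.0, -3.141, -0.001]
ft_force: [0.6, -0.5, 0.3]
grip_width: 0.988
grip_force: 0.0
```

{"op": "jog_arm", "data": {"increments": [{"tx": 0,"ty": 0,"tz": -32,"wx": 0,"wy": 0,"wz": 0,"gripper": 1},{"tx": 0,"ty": 0,"tz": -44,"wx": 0,"wy": 0,"wz": 0,"gripper": 1},{"tx": 0,"ty": 0,"tz": -44,"wx": 0,"wy": 0,"wz": 0,"gripper": 1},{"tx": 0,"ty": 0,"tz": -44,"wx": 0,"wy": 0,"wz": 0,"gripper": 1},{"tx": 0,"ty": 0,"tz": -44,"wx": 0,"wy": 0,"wz": 0,"gripper": 1}]}}

```text
time: 26.52
position: [0.6106, -0.3106, 0.3494]
tool_rot: [0.0, -3.139, -0.002]
ft_force: [0.2, 1.1, -0.8]
grip_width: 1.001
grip_force: 0.0
```

```bash
python3 w.py w11 top_steel_centre; sed -i 's/(0,0,130)/(0,0,110)/' m.py; python3 m.py w11|grep pale
```

```text
26.5667 [ 0.6105 -0.3104  0.3491] [ 0.000e+00 -3.139e+00 -3.000e-03] q [-0.05  0.45  0.75  1.15 -0.3   1.66  2.19]
top_steel_centre [([277.1, 172.7, 357.5, 253.4], 0.56)]
pale [599, 61, 640, 103] 1460
pale [268, 116, 640, 132] 2529
pale [276, 174, 358, 254] 5140
pale [580, 183, 640, 258] 3710
pale [98, 270, 404, 348] 10070
pale [171, 349, 218, 400] 1004
```

{"op": "jog_arm", "data": {"increments": [{"tx": 12,"ty": 32,"tz": 0,"wx": 0,"wy": 0,"wz": 0,"gripper": 1},{"tx": 24,"ty": 64,"tz": 0,"wx": 0,"wy": 0,"wz": 0,"gripper": 1},{"tx": 38,"ty": 98,"tz": 0,"wx": 0,"wy": 0,"wz": 0,"gripper": 1},{"tx": 51,"ty": 132,"tz": 0,"wx": 0,"wy": 0,"wz": 0,"gripper": 1},{"tx": 64,"ty": 166,"tz": 0,"wx": 0,"wy": 0,"wz": 0,"gripper": 1}]}}

```text
time: 27.03
position: [0.5456, -0.1433, 0.3498]
tool_rot: [0.001, -3.139, -0.0]
ft_force: [1.4, 1.2, 0.7]
grip_width: 1.0
grip_force: 0.0
```

{"op": "jog_arm", "data": {"increments": [{"tx": 13,"ty": 33,"tz": 0,"wx": 0,"wy": 0,"wz": 0,"gripper": 1},{"tx": 26,"ty": 66,"tz": 0,"wx": 0,"wy": 0,"wz": 0,"gripper": 1},{"tx": 39,"ty": 99,"tz": 5,"wx": 0,"wy": 0,"wz": 0,"gripper": 1},{"tx": 52,"ty": 132,"tz": 12,"wx": 0,"wy": 0,"wz": 0,"gripper": 1},{"tx": 64,"ty": 164,"tz": 22,"wx": 0,"wy": 0,"wz": 0,"gripper": 1}]}}

```text
time: 27.45
position: [0.4816, 0.0209, 0.3288]
tool_rot: [0.002, -3.141, -0.001]
ft_force: [0.3, 0.1, -0.3]
grip_width: 1.002
grip_force: 0.0
```

{"op": "jog_arm", "data": {"increments": [{"tx": 12,"ty": 30,"tz": 15,"wx": 0,"wy": 0,"wz": 0,"gripper": 1},{"tx": 24,"ty": 58,"tz": 35,"wx": 0,"wy": 0,"wz": 0,"gripper": 1},{"tx": 24,"ty": 58,"tz": 52,"wx": 0,"wy": 0,"wz": 0,"gripper": 1},{"tx": 24,"ty": 58,"tz": 65,"wx": 0,"wy": 0,"wz": 0,"gripper": 1},{"tx": 24,"ty": 58,"tz": 65,"wx": 0,"wy": 0,"wz": 0,"gripper": 1}]}}

```text
time: 27.87
position: [0.4563, 0.0771, 0.2607]
tool_rot: [0.003, -3.135, 0.004]
ft_force: [-1.8, -0.7, -0.3]
grip_width: 1.004
grip_force: 0.0
```

```bash
python3 w.py w12 cap_steel_centre; python3 m.py w12|grep pale
```

```text
27.9167 [0.4573 0.0769 0.2625] [ 1.000e-03 -3.137e+00  2.000e-03] q [-0.69 -0.12  0.43  1.84  0.05  1.41  1.3 ]
cap_steel_centre [([291.9, 190.5, 336.4, 243.6], 0.61)]
pale [0, 77, 598, 97] 5276
pale [291, 191, 338, 242] 1895
pale [0, 255, 575, 265] 4127
pale [98, 314, 538, 387] 16889
pale [0, 317, 78, 369] 3360
pale [553, 317, 640, 372] 3930
```

```bash
python3 f.py seated 0.110 w11:276.5,173.7,358,253.7; python3 f.py cap 0.006 w12:291,191,338,242.5; python3 t.py seated 241 w11 276.5,173.7,358,253.7;python3 t.py cap 259 w12 291,191,338,242.5; python3 t.py cap 259 w5 299,194,346,246
```

```text
seated z fixed [ 0.6119 -0.3101] [ 0.5  0.1 -0.5 -0.1]
   z free [ 0.6115 -0.3101  0.1127] [ 0.2 -0.2 -0.2  0.2]
cap z fixed [0.4583 0.0741] [ 0.1 -0.6 -0.1  0.6]
   z free [0.459  0.0741 0.0018] [ 0.4 -0.4 -0.4  0.3]
(array([-2.08,  0.52]), array([ 0.6,  0.2, -0.6, -0.3]))
(array([-4.14, -2.17]), array([ 0.4, -0.5, -0.4,  0.4]))
(array([-7.53,  5.63]), array([ 0.4, -0.3, -0.4,  0.3]))
```

{"op": "jog_arm", "data": {"increments": [{"tx": 0,"ty": -3,"tz": 35,"wx": 0,"wy": 0,"wz": 0,"gripper": 1},{"tx": 0,"ty": -3,"tz": 75,"wx": 0,"wy": 0,"wz": 0,"gripper": 1},{"tx": 0,"ty": -3,"tz": 115,"wx": 0,"wy": 0,"wz": 0,"gripper": 1},{"tx": 0,"ty": -3,"tz": 150,"wx": 0,"wy": 0,"wz": 0,"gripper": 1},{"tx": 0,"ty": -3,"tz": 180,"wx": 0,"wy": 0,"wz": 0,"gripper": 1}]}}

```text
time: 28.38
position: [0.4589, 0.0735, 0.0832]
tool_rot: [0.001, 3.141, 0.0]
ft_force: [0.4, 0.5, 0.6]
grip_width: 0.999
grip_force: 0.0
```

{"op": "jog_arm", "data": {"increments": [{"tx": 0,"ty": 0,"tz": 22,"wx": 0,"wy": 0,"wz": 0,"gripper": 0.9},{"tx": 0,"ty": 0,"tz": 42,"wx": 0,"wy": 0,"wz": 0,"gripper": 0.8},{"tx": 0,"ty": 0,"tz": 56,"wx": 0,"wy": 0,"wz": 0,"gripper": 0.7},{"tx": 0,"ty": 0,"tz": 65,"wx": 0,"wy": 0,"wz": 0,"gripper": 0.7},{"tx": 0,"ty": 0,"tz": 65,"wx": 0,"wy": 0,"wz": 0,"gripper": 0.7}]}}

```text
time: 28.8
position: [0.4583, 0.0735, 0.0185]
tool_rot: [-0.001, -3.14, 0.002]
ft_force: [-0.8, -0.3, 0.3]
grip_width: 0.738
grip_force: 0.0
```

{"op": "jog_arm", "data": {"increments": [{"tx": 0,"ty": 0,"tz": 0,"wx": 0,"wy": 0,"wz": 0,"gripper": 0.6},{"tx": 0,"ty": 0,"tz": 0,"wx": 0,"wy": 0,"wz": 0,"gripper": 0.5},{"tx": 0,"ty": 0,"tz": 0,"wx": 0,"wy": 0,"wz": 0,"gripper": 0.4},{"tx": 0,"ty": 0,"tz": 0,"wx": 0,"wy": 0,"wz": 0,"gripper": 0.4},{"tx": 0,"ty": 0,"tz": 0,"wx": 0,"wy": 0,"wz": 0,"gripper": 0.4}], "grip_force": 25}}

```text
time: 29.22
position: [0.46, 0.0743, 0.0207]
tool_rot: [-0.001, 3.139, 0.002]
ft_force: [0.7, -0.3, 4.1]
grip_width: 0.532
grip_force: 25.1
```

{"op": "jog_arm", "data": {"increments": [{"tx": 0,"ty": 0,"tz": -4,"wx": 0,"wy": 0,"wz": 0,"gripper": 0.4},{"tx": 0,"ty": 0,"tz": -15,"wx": 0,"wy": 0,"wz": 0,"gripper": 0.4},{"tx": 0,"ty": 0,"tz": -40,"wx": 0,"wy": 0,"wz": 0,"gripper": 0.4},{"tx": 0,"ty": 0,"tz": -70,"wx": 0,"wy": 0,"wz": 0,"gripper": 0.4},{"tx": 0,"ty": 0,"tz": -105,"wx": 0,"wy": 0,"wz": 0,"gripper": 0.4}]}}

```text
time: 29.63
position: [0.4575, 0.0734, 0.1253]
tool_rot: [-0.0, -3.139, 0.002]
ft_force: [0.2, 0.3, -0.2]
grip_width: 0.524
grip_force: 25.0
```

{"op": "jog_arm", "data": {"increments": [{"tx": 0,"ty": 0,"tz": -40,"wx": 0,"wy": 0,"wz": 0,"gripper": 0.4},{"tx": 0,"ty": 0,"tz": -80,"wx": 0,"wy": 0,"wz": 0,"gripper": 0.4},{"tx": -5,"ty": -14,"tz": -115,"wx": 0,"wy": 0,"wz": 0,"gripper": 0.4},{"tx": -15,"ty": -38,"tz": -145,"wx": 0,"wy": 0,"wz": 0,"gripper": 0.4},{"tx": -25,"ty": -63,"tz": -165,"wx": 0,"wy": 0,"wz": 0,"gripper": 0.4}]}}

```text
time: 30.05
position: [0.4846, 0.0109, 0.294]
tool_rot: [-0.004, 3.137, 0.003]
ft_force: [0.6, 0.3, -1.0]
grip_width: 0.529
grip_force: 25.0
```

{"op": "jog_arm", "data": {"increments": [{"tx": -12,"ty": -32,"tz": 0,"wx": 0,"wy": 0,"wz": 0,"gripper": 0.4},{"tx": -25,"ty": -64,"tz": 0,"wx": 0,"wy": 0,"wz": 0,"gripper": 0.4},{"tx": -38,"ty": -96,"tz": 0,"wx": 0,"wy": 0,"wz": 0,"gripper": 0.4},{"tx": -51,"ty": -129,"tz": 0,"wx": 0,"wy": 0,"wz": 0,"gripper": 0.4},{"tx": -64,"ty": -162,"tz": 0,"wx": 0,"wy": 0,"wz": 0,"gripper": 0.4}]}}

```text
time: 30.47
position: [0.5479, -0.1524, 0.2906]
tool_rot: [-0.001, 3.141, 0.001]
ft_force: [-0.1, 0.0, -1.0]
grip_width: 0.531
grip_force: 25.0
```

{"op": "jog_arm", "data": {"increments": [{"tx": -12,"ty": -32,"tz": 0,"wx": 0,"wy": 0,"wz": 0,"gripper": 0.4},{"tx": -25,"ty": -64,"tz": 0,"wx": 0,"wy": 0,"wz": 0,"gripper": 0.4},{"tx": -38,"ty": -96,"tz": 0,"wx": 0,"wy": 0,"wz": 0,"gripper": 0.4},{"tx": -50,"ty": -126,"tz": 0,"wx": 0,"wy": 0,"wz": 0,"gripper": 0.4},{"tx": -58,"ty": -146,"tz": 0,"wx": 0,"wy": 0,"wz": 0,"gripper": 0.4}]}}

```text
time: 30.88
position: [0.6056, -0.3001, 0.2896]
tool_rot: [-0.003, -3.141, 0.002]
ft_force: [-1.2, 0.9, -0.7]
grip_width: 0.527
grip_force: 25.0
```

{"op": "jog_arm", "data": {"increments": [{"tx": -6,"ty": -14,"tz": 10,"wx": 0,"wy": 0,"wz": 0,"gripper": 0.4},{"tx": -6,"ty": -14,"tz": 35,"wx": 0,"wy": 0,"wz": 0,"gripper": 0.4},{"tx": -6,"ty": -14,"tz": 60,"wx": 0,"wy": 0,"wz": 0,"gripper": 0.4},{"tx": -6,"ty": -14,"tz": 80,"wx": 0,"wy": 0,"wz": 0,"gripper": 0.4},{"tx": -6,"ty": -14,"tz": 95,"wx": 0,"wy": 0,"wz": 0,"gripper": 0.4}]}}

```text
time: 31.3
position: [0.611, -0.3102, 0.1928]
tool_rot: [0.0, -3.139, -0.003]
ft_force: [-0.3, -0.6, -0.1]
grip_width: 0.53
grip_force: 25.0
```

{"op": "jog_arm", "data": {"increments": [{"tx": 0,"ty": 0,"tz": 3,"wx": 0,"wy": 0,"wz": 0,"gripper": 0.4},{"tx": 0,"ty": 0,"tz": 7,"wx": 0,"wy": 0,"wz": 0,"gripper": 0.4},{"tx": 0,"ty": 0,"tz": 11,"wx": 0,"wy": 0,"wz": 0,"gripper": 0.4},{"tx": 0,"ty": 0,"tz": 15,"wx": 0,"wy": 0,"wz": 0,"gripper": 0.4},{"tx": 0,"ty": 0,"tz": 18,"wx": 0,"wy": 0,"wz": 0,"gripper": 0.4}]}}

```text
time: 31.72
position: [0.6124, -0.3112, 0.1773]
tool_rot: [-0.0, 3.14, -0.001]
ft_force: [-1.2, -0.5, -0.5]
grip_width: 0.529
grip_force: 25.0
```

{"op": "jog_arm", "data": {"increments": [{"tx": 0,"ty": 0,"tz": 2,"wx": 0,"wy": 0,"wz": 0,"gripper": 0.4},{"tx": 0,"ty": 0,"tz": 4,"wx": 0,"wy": 0,"wz": 0,"gripper": 0.4},{"tx": 0,"ty": 0,"tz": 6,"wx": 0,"wy": 0,"wz": 0,"gripper": 0.4},{"tx": 0,"ty": 0,"tz": 8,"wx": 0,"wy": 0,"wz": 0,"gripper": 0.4},{"tx": 0,"ty": 0,"tz": 10,"wx": 0,"wy": 0,"wz": 0,"gripper": 0.4}]}}

```text
time: 32.13
position: [0.612, -0.311, 0.1665]
tool_rot: [-0.0, 3.141, 0.0]
ft_force: [-0.4, 0.6, 0.2]
grip_width: 0.532
grip_force: 25.0
```

{"op": "jog_arm", "data": {"increments": [{"tx": 0,"ty": 0,"tz": 3,"wx": 0,"wy": 0,"wz": 0,"gripper": 0.4},{"tx": 0,"ty": 0,"tz": 6,"wx": 0,"wy": 0,"wz": 0,"gripper": 0.4},{"tx": 0,"ty": 0,"tz": 9,"wx": 0,"wy": 0,"wz": 0,"gripper": 0.4},{"tx": 0,"ty": 0,"tz": 11,"wx": 0,"wy": 0,"wz": 0,"gripper": 0.4},{"tx": 0,"ty": 0,"tz": 13,"wx": 0,"wy": 0,"wz": 0,"gripper": 0.4}]}}

```text
time: 32.55
position: [0.6125, -0.3112, 0.155]
tool_rot: [-0.0, 3.14, -0.0]
ft_force: [-2.5, 1.9, 13.6]
grip_width: 0.528
grip_force: 25.3
```

Seated at the same height as the copper cap. I'll release it and back off.

{"op": "jog_arm", "data": {"increments": [{"tx": 0,"ty": 0,"tz": -1,"wx": 0,"wy": 0,"wz": 0,"gripper": 0.6},{"tx": 0,"ty": 0,"tz": -1,"wx": 0,"wy": 0,"wz": 0,"gripper": 0.8},{"tx": 0,"ty": 0,"tz": -1,"wx": 0,"wy": 0,"wz": 0,"gripper": 1},{"tx": 0,"ty": 0,"tz": -1,"wx": 0,"wy": 0,"wz": 0,"gripper": 1},{"tx": 0,"ty": 0,"tz": -1,"wx": 0,"wy": 0,"wz": 0,"gripper": 1}]}}

```text
time: 32.97
position: [0.6119, -0.3109, 0.1543]
tool_rot: [0.0, -3.141, -0.0]
ft_force: [0.5, 0.3, 0.6]
grip_width: 0.819
grip_force: 0.0
```

{"op": "jog_arm", "data": {"increments": [{"tx": 0,"ty": 0,"tz": -20,"wx": 0,"wy": 0,"wz": 0,"gripper": 1},{"tx": 0,"ty": 0,"tz": -50,"wx": 0,"wy": 0,"wz": 0,"gripper": 1},{"tx": 0,"ty": 0,"tz": -85,"wx": 0,"wy": 0,"wz": 0,"gripper": 1},{"tx": 0,"ty": 0,"tz": -120,"wx": 0,"wy": 0,"wz": 0,"gripper": 1},{"tx": 0,"ty": 0,"tz": -157,"wx": 0,"wy": 0,"wz": 0,"gripper": 1}]}}

```text
time: 33.38
position: [0.6115, -0.3107, 0.3126]
tool_rot: [0.0, -3.141, -0.001]
ft_force: [0.6, -0.3, -0.4]
grip_width: 0.996
grip_force: 0.0
```

{"op": "jog_arm", "data": {"increments": [{"tx": 0,"ty": 0,"tz": 0,"wx": 0,"wy": 0,"wz": 0,"gripper": 1},{"tx": 0,"ty": 0,"tz": 0,"wx": 0,"wy": 0,"wz": 0,"gripper": 1},{"tx": 0,"ty": 0,"tz": 0,"wx": 0,"wy": 0,"wz": 0,"gripper": 1},{"tx": 0,"ty": 0,"tz": 0,"wx": 0,"wy": 0,"wz": 0,"gripper": 1},{"tx": 0,"ty": 0,"tz": 0,"wx": 0,"wy": 0,"wz": 0,"gripper": 1}]}}

```text
time: 33.8
position: [0.6116, -0.3104, 0.3097]
tool_rot: [0.0, -3.139, -0.002]
ft_force: [1.2, -1.0, 0.5]
grip_width: 1.001
grip_force: 0.0
```

```bash
python3 s.py scene_5 150 150 370 240 2
```

```text
33.85 [ 0.6116 -0.3105  0.3099] [0.5 0.3 0.8]
```

View pics/scene_5.png

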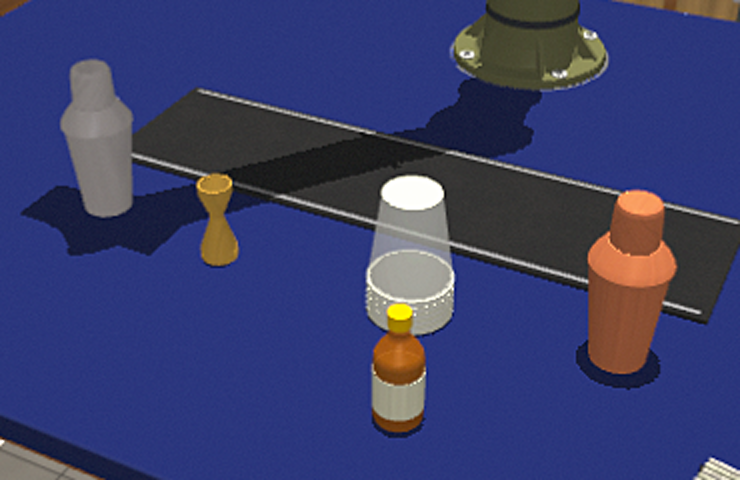

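Both shakers stand complete and upright, steel at (97,140) and copper at (632,285). The jigger, tumblers and bitters bottle haven't moved.

```bash
python3 -c "
from bench import ctrl; print(ctrl.close_job())"
```

```text
the job is handed in; nothing more can be done
None
```

I put both shakers back together where their tins stood, each strainer top seated before its cap went on, and handed the job in; the final picture shows both upright and the tumblers, jigger and bitters bottle in place, but no verdict was returned.

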